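# Load the slide-frame carrier and latch it

### The job

Pack every slide frame from the sloping stand into the carrier for transport: first swing the carrier's latch arm well clear (to about a right angle), then set the drip pan in the bottom of the carrier between the two combs with its tab up, then stand each frame upright in a slot of its own, then lay the hold-down bar in the two notches across the frames, and last swing the latch arm fully back into its catch over the bar. Lower the frames in rather than dropping them, never lay one flat or let it fall over, and leave the other things on the worktop where they are.

Things in the scene. Friction and masses are not known exactly. Their poses are not given: they have to be found in the camera images.
- carrier: The slide-frame carrier, a grey and white open rack fixed to the worktop. Origin: centre of its underside (z = 0); x runs across the slots, y along them, z up. Base plate 230 (x) x 182 (y) x 8 mm. White combs at its two y ends, inner faces at y = +-48 mm, leave it open between them down to the base plate; that is the drip pan's place, centred between the posts of bar_seat.
- latch (a joint): Angle (rad) of the steel latch arm, which swings level about an upright pivot. 0 = closed, arm along the carrier's +y, tip in the catch; grows as the tip swings from +y toward the carrier's +x, up to 1.9. Light friction (0.06 N m) holds it where it is left. It starts at 0 to 0.45, lying over the slots.
- latch_knob (a point): Centre of the upright round black knob on the latch arm: 14 mm diameter, from 164 to 198 mm above the worktop, this point at 183 mm, 115 mm from the pivot's axis. The arm is 158 mm long, 18 mm wide, z 156 to 164 mm, 5 mm above the seated bar.
- latch_pivot (a point): Point on the latch's pivot axis at the arm's underside, carrier x = 0, y = -80, z = 156 mm, on a post of 22 mm diameter. The catch for the arm's tip, a narrow steel post with two jaws, stands at carrier x = -15, y = +76 mm, top z = 170 mm.
- bar_seat (a point): Where the centre of the seated bar's underside lies: carrier (0, 0, 127 mm), axes as the carrier's. The bar lies along x in notches on two posts at x = +-101 mm (12 mm thick in x, 60 mm wide in y). Each notch is open upward, 34 mm wide in y, floor at z = 127 mm, prongs to about z = 151 mm, flared above 142 mm.
- pan_tab (a point): On the drip pan (loose steel tray 178 mm (x) x 84 mm (y), rim 16 mm tall, 0.15 kg), in its upright lifting tab: 10 mm thick in x, 56 mm wide in y, at the pan's centre, top 72 mm and this point 56 mm above the pan's underside. Seated, this point is 64 mm above the worktop and the pan's x lies along the carrier's x, either way round.
- bar_c (a point): Centre of the loose hold-down bar, a plain aluminium bar 236 mm (x) x 30 mm (y) x 24 mm (z), 0.14 to 0.28 kg, with a black line round it near each end. Seated, this point is 12 mm above bar_seat; either way round.
- stand: The grey sloping stand, fixed; origin at the centre of its underside, base 225 (x) x 142 (y) mm. Holds up to four frames, leaning 30 degrees with their tops toward its -x, one every 48 mm in x (42 mm across the faces). Each lies on a back rest under its lower face, 46 mm up from its lower edge, and stands behind a lip 10 mm high. Side cheeks 42 mm tall at y = +-66 mm.
- slot_0 (a point): Centre of a slot's floor, carrier x = -57, y = 0, z = 34 mm. The slot is 12 mm wide in x, its end stops at y = +-63 mm; only its ends (|y| 48 to 63 mm) have a floor and walls, the middle is open. Walls are upright to z = 84 mm, then slope apart at 45 degrees to ridges at z = 97 mm.
- slot_1 (a point): Centre of a slot's floor, carrier x = -19, y = 0, z = 34 mm. The slot is 12 mm wide in x, its end stops at y = +-63 mm; only its ends (|y| 48 to 63 mm) have a floor and walls, the middle is open. Walls are upright to z = 84 mm, then slope apart at 45 degrees to ridges at z = 97 mm.
- slot_2 (a point): Centre of a slot's floor, carrier x = 19, y = 0, z = 34 mm. The slot is 12 mm wide in x, its end stops at y = +-63 mm; only its ends (|y| 48 to 63 mm) have a floor and walls, the middle is open. Walls are upright to z = 84 mm, then slope apart at 45 degrees to ridges at z = 97 mm.
- slot_3 (a point): Centre of a slot's floor, carrier x = 57, y = 0, z = 34 mm. The slot is 12 mm wide in x, its end stops at y = +-63 mm; only its ends (|y| 48 to 63 mm) have a floor and walls, the middle is open. Walls are upright to z = 84 mm, then slope apart at 45 degrees to ridges at z = 97 mm.
- frame_0_c (a point): Centre of a slide frame (may be absent), a flat white frame holding four glass slides: 8 mm thick (own x), 120 mm long (own y), 90 mm tall (own z), 0.09 kg; solid all over, and it can be gripped anywhere across its thickness. At the start own z leans 30 degrees toward the stand's -x. Seated upright in a slot this centre is 79 mm above the worktop.
- frame_1_c (a point): Centre of a slide frame (may be absent), a flat white frame holding four glass slides: 8 mm thick (own x), 120 mm long (own y), 90 mm tall (own z), 0.09 kg; solid all over, and it can be gripped anywhere across its thickness. At the start own z leans 30 degrees toward the stand's -x. Seated upright in a slot this centre is 79 mm above the worktop.
- frame_2_c (a point): Centre of a slide frame (may be absent), a flat white frame holding four glass slides: 8 mm thick (own x), 120 mm long (own y), 90 mm tall (own z), 0.09 kg; solid all over, and it can be gripped anywhere across its thickness. At the start own z leans 30 degrees toward the stand's -x. Seated upright in a slot this centre is 79 mm above the worktop.
- frame_3_c (a point): Centre of a slide frame (may be absent), a flat white frame holding four glass slides: 8 mm thick (own x), 120 mm long (own y), 90 mm tall (own z), 0.09 kg; solid all over, and it can be gripped anywhere across its thickness. At the start own z leans 30 degrees toward the stand's -x. Seated upright in a slot this centre is 79 mm above the worktop.
- bottle_a: Bystander: dropper bottle, 33 mm wide, 95 mm tall, far left.
- bottle_b: Bystander: dropper bottle, 33 mm wide, 95 mm tall, far right.
- petri: Bystander: small petri dish with brown contents, 55 mm across, 17 mm tall, behind the carrier.
- beaker: Bystander: small plastic beaker with a pipette in it, 45 mm wide, 105 mm tall, far left.
Things that resemble listed ones, but are neither listed nor needed, are in the scene too. What is shaped like the part that bears pan_tab but turquoise is not meant.

How it is judged:
By the outcome, as a careful person would: the job done as asked, in the order asked, and still so for the second after the job is handed in, with the robot touching nothing.
Of frame_0, frame_1, frame_2, frame_3 only 2 to 4 are there at a start; the rules pass over those that are not, and their reading is None.
At some moment in a run one of bar, pan may be knocked a few centimetres aside while the robot is not near it.
It also fails if it takes over 210 s, if anything falls off the work surface, if the arm or the gripper's body presses on something with over 40 N, if the wrist force passes 120 N, or if a joint passes its speed limit or range.

### The arm

A 6-joint arm with a two-finger parallel gripper is mounted at the origin on a cart in front of the work surface, level with it; the furniture and walls round the work are solid. World frame = base frame: x ahead of the robot, y to its left, z up, the work surface at z = 0. Lengths are in m, angles in degrees, forces in N, time in s.
With the tool pointing down it reaches from about 0.4 to 0.925 m from the base axis. Payload 3.4 kg.
Tool frame: the origin (TCP) lies midway between the tips of the shut fingers; the grasp point (between the pads) lies 19 mm behind it; z points along the fingers, y is the line along which they close (so a half turn about z gives the same grasp; the last joint's range is limited). The gripper opens to 85 mm and grips with 20 to 120 N. Pads are 22 mm wide; open, the fingers measure 114 mm over their backs; the gripper's body (76 mm by 85 mm) begins 54 mm behind the grasp point. The pads swing forward as they close: fully open they stand 13 mm farther back than shut.
Start: joints at [69.127, 17.578, 86.31, -0, 76.112, -4.211], TCP at [0.165, 0.551, 0.231] pointing down, gripper open.
Joint ranges: [-179.03, 179.03], [-60, 130.46], [8.19, 133.38], [-81.62, 261.62], [5.75, 156.47], [-153.77, 153.77]. Speed limits (degrees/s): [147.25, 147.25, 180, 180, 180, 180].

### API

Orientations are given as [roll, pitch, yaw] about the fixed x, y, z axes, in that order (R = Rz(yaw) Ry(pitch) Rx(roll)).
In Python, from plant import bot gives the robot as it stands.
- The arm moves only by the tool jog_arm, never from a script. Its argument "plan" is a list of rows, each a list of 3 entries, a list of its own where there are three numbers: the opening, from 0 (shut) to 1 (fully open), then the shift along the world's x, y, z in m, then the turn about the world's z in rad. A call has 1 to 20 rows; each row is the pose to reach, as a shift and turn from the pose commanded when the call began; what a row does not reach only later rows make up. A row lasts 1/12 s, in which the tool goes at most 41.7 mm and 7.16 degrees, less where a joint would pass 70% of its speed; a pose out of reach is approached as far as the arm can. A call with a gripper value outside its range is refused whole. The fingers move at their own pace and stop on an object; "grip_force" is the grip in N (left out, the last holds). Time passes only in rows, so rows that repeat a pose let the fingers close. It gives the time, the measured TCP pose, the force, the opening and the grip force at its end, in the units of the state.
- bot.get_obs(): the state, without advancing time (a new reading comes with each control period).
- bot.camera(name): name is "scene" or "top" or "wrist"; returns the picture (420x560x3 uint8, blue, green, red); there is no depth.
- bot.camera_model(name): a dict with "K" (3x3 intrinsics, pixels), "dist_coeffs" ([k1, k2, p1, p2, k3] as OpenCV has them; the pictures are not rectified), "origin" and "orientation" of the camera in the world; the wrist camera has in their place "tool_from_camera" (4x4, takes a point from camera to tool coordinates, whose origin is the TCP and whose axes are the flange's). Camera axes: x right, y down, z forward; pixel columns grow to the right and rows downward; lengths in m; the calibration is good to about 2 mm. A picture is of the moment at which its call begins: read the wrist's pose just before it. camera_model takes no time and is no camera call.
- bot.job_done(): hands the job in; it is judged then, once.
The state is a dict: "clock": time; "q": joint angles; "dq": joint speeds; "joint_efforts": joint torques, N m; "tool_pos": TCP position; "eef_rot": TCP orientation; "contact_force": force on the tool from outside, world axes, zero at the start; "moment": the same for the moment, N m; "opening": finger opening in m; "grip_force": force on a finger pad.
Only numpy, scipy, OpenCV 4.12 (cv2) and the standard library are available. Lean on these libraries where they do the work, as an engineer would, in place of code of your own. Each camera call takes 0.05 s, during which the arm holds its last target. There are 200 camera calls.

## Working session

There is one attempt and no reset: what is moved stays moved. The work goes in short steps, Python scripts to look and compute and a tool call to move; the robot and the scene stay as the last step left them, time stands still between calls to the robot, and variables do not carry over. Pictures are saved under pics/ and viewed, at most 14 in all, crops included, and the job is handed in when it is done.

Besides the shell and the picture viewer there is one more tool, called as name([rows], argument=value, ...), one row to a line, values as JSON. jog_arm: Moves the arm, as the interface text tells. Its arguments: {"type":"object","properties":{"plan":{"type":"array"},"grip_force":{"type":"number"}},"required":["plan"]}

```bash
mkdir -p pics; ls
python3 - <<'E'
from plant import bot
import cv2
for n in ("scene","top"):
    im=bot.camera(n); cv2.imwrite(f"pics/{n}0.png",cv2.resize(im,(800,600),interpolation=cv2.INTER_CUBIC))
    cv2.imwrite(f"{n}0_raw.png",im)
    m=bot.camera_model(n); print(n,m)
print(bot.camera_model("wrist")); print(bot.get_obs())
E
```

```text
pics
scene {'K': array([[524.44319728,   0.        , 281.7990962 ],
       [  0.        , 524.44319728, 206.33363135],
       [  0.        ,   0.        ,   1.        ]]), 'dist_coeffs': array([-0.13355544,  0.        ,  0.        ,  0.        ,  0.        ]), 'origin': array([-0.86678493,  0.7434459 ,  0.93890754]), 'orientation': array([-114.9622802 ,   -0.12732882, -123.24411586])}
top {'K': array([[487.58847063,   0.        , 278.8241017 ],
       [  0.        , 487.58847063, 201.9340154 ],
       [  0.        ,   0.        ,   1.        ]]), 'dist_coeffs': array([-0.00890541,  0.        ,  0.        ,  0.        ,  0.        ]), 'origin': array([ 0.5037386 , -0.17438994,  1.66231255]), 'orientation': array([-177.04749636,   -0.6565417 ,  -91.18835945])}
{'K': array([[347.27321781,   0.        , 282.8621629 ],
       [  0.        , 347.27321781, 210.32276125],
       [  0.        ,   0.        ,   1.        ]]), 'dist_coeffs': array([-0.03443843,  0.        ,  0.        ,  0.        ,  0.        ]), 'tool_from_camera': array([[-7.32040865e-04, -9.65249426e-01, -2.61329313e-01,
  
[... 255 characters left out ...]
       1.00000000e+00]])}
{'clock': 0.1, 'q': array([ 6.91275256e+01,  1.76193197e+01,  8.63754553e+01, -3.09171294e-03,
        7.61140368e+01, -4.21278813e+00]), 'dq': array([ 0.03859107, -0.02244555, -0.28615199, -0.05047905, -0.06068192,
        0.06605706]), 'joint_efforts': array([-6.41548904e-04, -4.58532751e+01, -2.52606618e+01, -1.80913680e-04,
        5.39506000e-03,  1.70132751e-05]), 'tool_pos': array([0.16467391, 0.55024931, 0.23046599]), 'eef_rot': array([-1.79891262e+02, -5.00156418e-03,  1.63341054e+02]), 'contact_force': array([ 0.12086734, -0.19312839, -0.18323826]), 'moment': array([ 0.01561985, -0.04581742, -0.05378289]), 'grip_force': 0.0, 'opening': 0.08532643345329553}
```

View pics/top0.png

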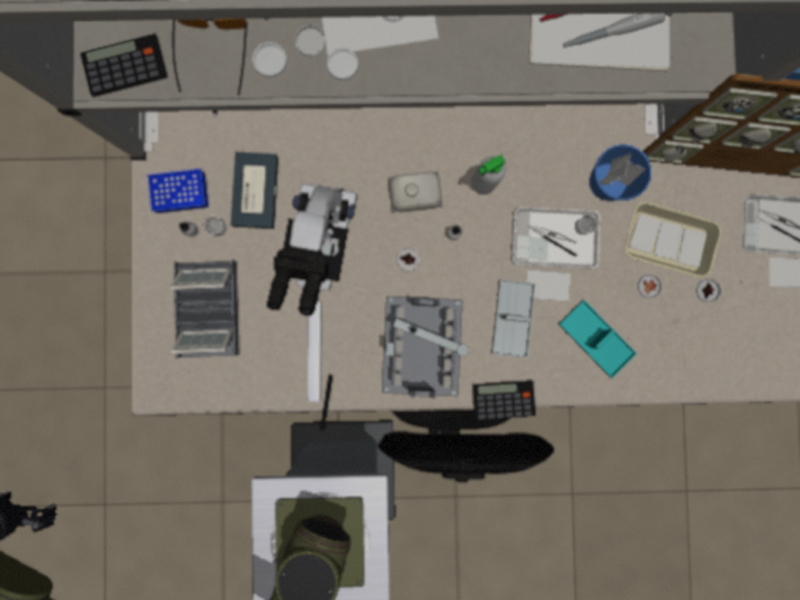

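View pics/scene0.png

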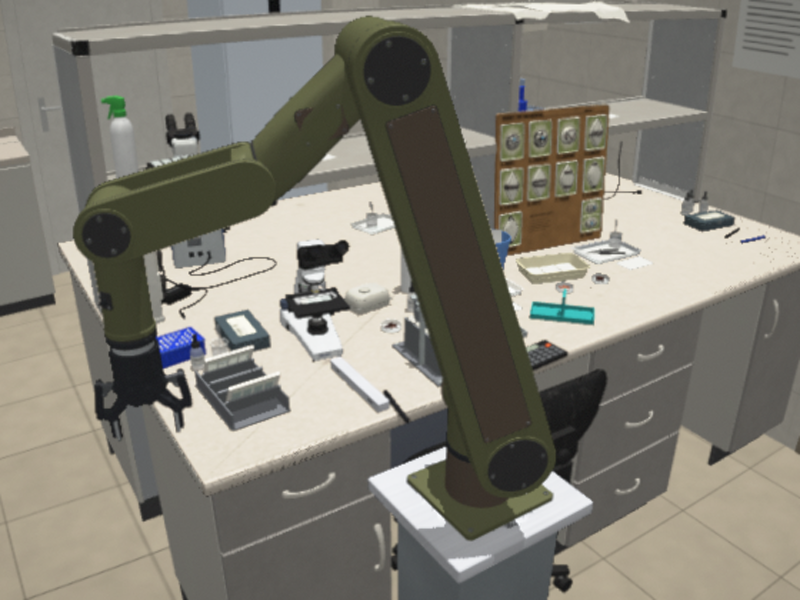

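Top view (800x600 scale): the stand is at (205,308) with two frames, at (203,277) and (200,340). The white bar is at (314,345). The carrier is at (422,345), with the latch arm running from (395,325) to (465,350). The steel pan is at (513,318).

Possible mix-ups:
- **Pan:** turquoise tray (597,338) is the decoy; the cream tray (672,240) and white tray (555,237) are also similar. The steel one at (513,318) fits.
- **Bar:** the black pen (327,400) is the only other long thing. The white bar fits.

I'll check these choices in a close crop.

```bash
cat > h.py <<'E'
import numpy as np, cv2
from scipy.spatial.transform import Rotation as R
from plant import bot
def pose(name,obs=None):
    m=bot.camera_model(name)
    if name!="wrist": return m,R.from_euler("xyz",m["orientation"],degrees=True).as_matrix(),np.array(m["origin"])
    Rt=R.from_euler("xyz",obs["eef_rot"],degrees=True).as_matrix(); T=m["tool_from_camera"]
    return m,Rt@T[:3,:3],Rt@T[:3,3]+obs["tool_pos"]
def world(p,uv,z):
    m,Rc,o=p
    n=cv2.undistortPoints(np.array(uv,float).reshape(-1,1,2),m["K"],m["dist_coeffs"])[:,0]
    d=np.c_[n,np.ones(len(n))]@Rc.T
    return o+d*((np.asarray(z,float)-o[2])/d[:,2])[:,None]
def proj(p,X):
    m,Rc,o=p
    return cv2.projectPoints(((np.array(X,float).reshape(-1,3)-o)@Rc),np.zeros(3),np.zeros(3),m["K"],m["dist_coeffs"])[0][:,0]
E
python3 - <<'E'
from h import *
im=cv2.imread("top0_raw.png"); p=pose("top"); s=560/800
a=cv2.resize(im[195:290,205:300+85],None,fx=4.4,fy=4.4,interpolation=cv2.INTER_CUBIC)
cv2.imwrite("pics/crop1.png",a); print(a.shape)
for n,u,z in [("carrier",(422,345),.03),("stand",(205,308),.03),("f",(203,277),.1),("f",(200,340),.1),("pan",(513,318),.02),("bar",(314,345),.024),("l",(395,325),.16),("l",(465,350),.16)]:
    print(n,world(p,[np.array(u)*s],[z]).round(3))
E
```

```text
(418, 792, 3)
carrier [[ 0.454 -0.247  0.03 ]]
stand [[0.551 0.258 0.03 ]]
f [[0.619 0.243 0.1  ]]
f [[0.478 0.251 0.1  ]]
pan [[ 0.513 -0.464  0.02 ]]
bar [[0.459 0.005 0.024]]
l [[ 0.502 -0.184  0.16 ]]
l [[ 0.445 -0.334  0.16 ]]
```

View pics/crop1.png

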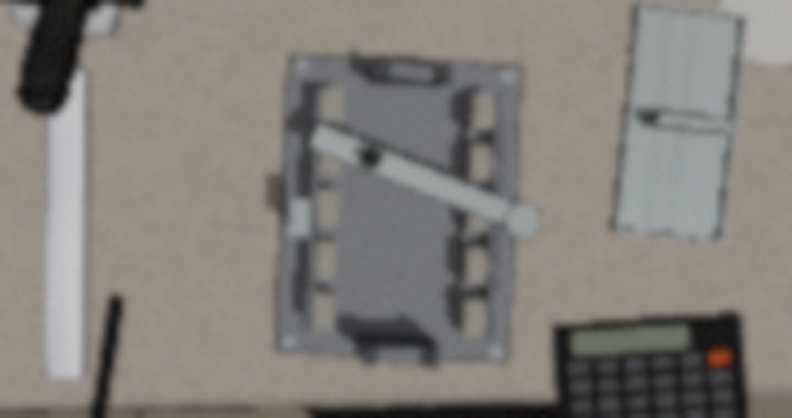

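The crop confirms the steel pan at (678,122) with its upright tab, and the plain bar at (65,230) partly below the microscope eyepieces. The latch pivot is at (525,218), so carrier +y is about world +y. The knob is at (370,155). I'll move the wrist camera over the stand first.

jog_arm([
  [1,[0,0,0.04],0],
  [1,[0,0,0.08],0],
  [1,[0,0,0.12],0],
  [1,[0,0,0.15],-0.12],
  [1,[0.38,-0.23,0.15],-1.28],
  [1,[0.38,-0.23,0.15],-1.28],
  [1,[0.38,-0.23,0.15],-1.28],
  [1,[0.38,-0.23,0.15],-1.28],
  [1,[0.38,-0.23,0.15],-1.28],
  [1,[0.38,-0.23,0.15],-1.28],
  [1,[0.38,-0.23,0.15],-1.28],
  [1,[0.38,-0.23,0.15],-1.28],
  [1,[0.38,-0.23,0.15],-1.28],
  [1,[0.38,-0.23,0.15],-1.28],
  [1,[0.38,-0.23,0.15],-1.28],
  [1,[0.38,-0.23,0.15],-1.28],
  [1,[0.38,-0.23,0.15],-1.28],
  [1,[0.38,-0.23,0.15],-1.28],
  [1,[0.38,-0.23,0.15],-1.28],
  [1,[0.38,-0.23,0.15],-1.28],
])

```text
clock: 1.77
tool_pos: [0.5436, 0.3218, 0.3816]
eef_rot: [-180.0, -0.0, 90.1]
contact_force: [0.2, -0.5, 0.2]
opening: 0.0856
grip_force: 0.0
```

```bash
cat >> h.py <<'E'
import pickle
def snap(tag):
    o=bot.get_obs(); im=bot.camera("wrist"); p=pose("wrist",o); pickle.dump((im,p),open(tag+".pkl","wb")); return im,p
def load(tag): return pickle.load(open(tag+".pkl","rb"))
E
python3 - <<'E'
from h import *
im,p=snap("stand"); print(p[2]); cv2.imwrite("pics/stand1.png",cv2.resize(im,(800,600),interpolation=cv2.INTER_CUBIC))
E
```

```text
[0.54400845 0.38834095 0.52478397]
```

jog_arm([
  [1,[-0.09,-0.51,0.0],0],
  [1,[-0.09,-0.51,0.0],0],
  [1,[-0.09,-0.51,0.0],0],
  [1,[-0.09,-0.51,0.0],0],
  [1,[-0.09,-0.51,0.0],0],
  [1,[-0.09,-0.51,0.0],0],
  [1,[-0.09,-0.51,0.0],0],
  [1,[-0.09,-0.51,0.0],0],
  [1,[-0.09,-0.51,0.0],0],
  [1,[-0.09,-0.51,0.0],0],
  [1,[-0.09,-0.51,0.0],0],
  [1,[-0.09,-0.51,0.0],0],
  [1,[-0.09,-0.51,0.0],0],
  [1,[-0.09,-0.51,0.0],0],
  [1,[-0.09,-0.51,0.0],0],
  [1,[-0.09,-0.51,0.0],0],
  [1,[-0.09,-0.51,0.0],0],
])

```text
clock: 3.23
tool_pos: [0.4551, -0.1875, 0.3815]
eef_rot: [180.0, -0.0, 90.1]
contact_force: [-0.1, -0.2, 0.5]
opening: 0.0854
grip_force: 0.0
```

Run:
```python
from h import *
im,p=snap("carr"); print(p[2],bot.get_obs()["tool_pos"]); cv2.imwrite("pics/carr1.png",cv2.resize(im,(800,600),interpolation=cv2.INTER_CUBIC))
```

```text
[ 0.45539137 -0.12095601  0.52471994] [ 0.45512784 -0.18750298  0.38150108]
```

View pics/carr1.png

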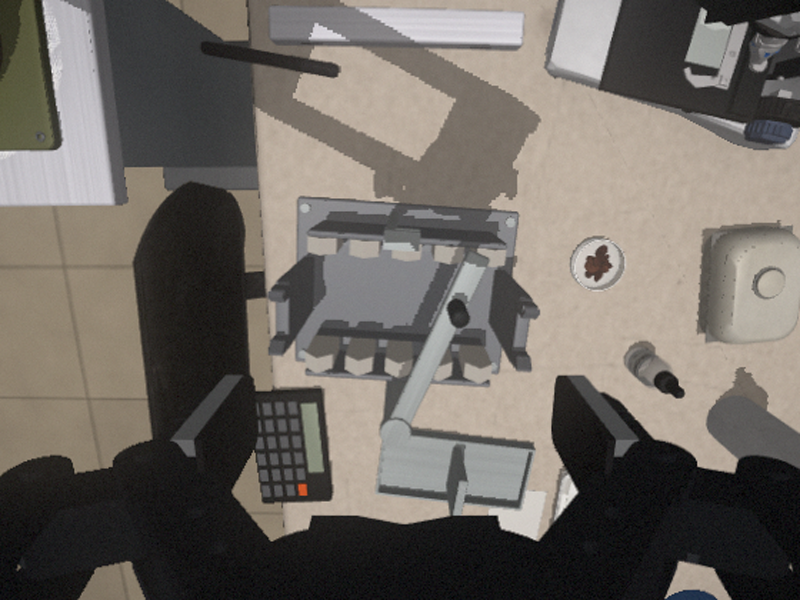

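View pics/stand1.png

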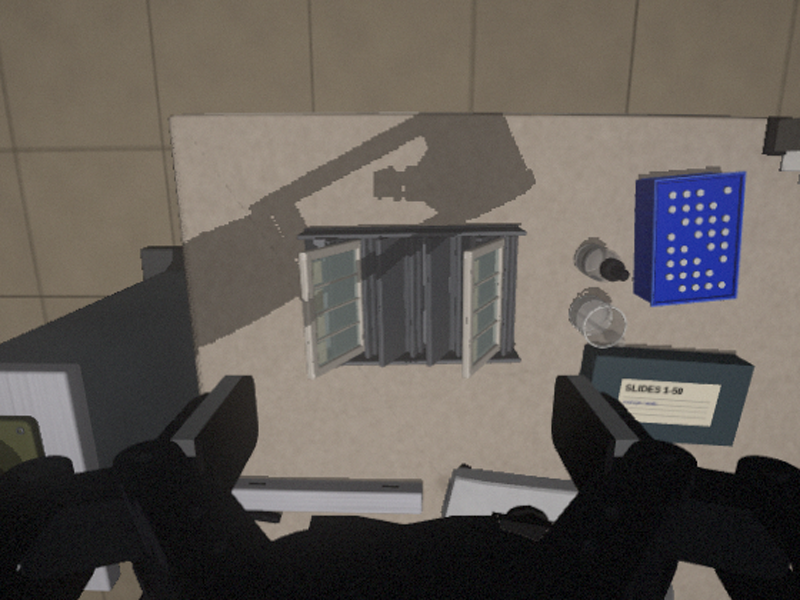

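Carrier view: base plate far corners at (302,198) and (518,213), latch pivot cap (397,427), knob top about (457,306), and pan tab (458,470). The bar lies along the top, (270–522, 8–46). Stand view: two frames lean toward world −x, at the stand's end places, with the two middle places empty. There are black lines on the bar at (257,485) and (390,487).

Run:
```python
from h import *
im,p=load("carr"); s=.7
W=lambda u,z: world(p,[np.array(u)*s],[z])[0]
a,b,c=W((302,198),.008),W((518,213),.008),W((297,360),.008)
print("plate",a,b,c,np.linalg.norm(b-a),np.linalg.norm(c-a))
yaw=np.arctan2(*(b-a)[[1,0]]); print("yaw",np.degrees(yaw))
mid=(a+b)/2; cy=np.array([-np.sin(yaw),np.cos(yaw)]); cx=np.array([cy[1],-cy[0]])
C=mid[:2]-.091*cy; print("C",C)
pv=W((397,427),.164)[:2]; print("pivot px",pv, "pred",C-.08*cy)
k=W((457,306),.198)[:2]; v=k-pv; print("knob",k,np.linalg.norm(v),"ang",np.arctan2(v@cx,v@cy))
k=W((460,326),.164)[:2]; v=k-pv; print("knobbase",k,np.linalg.norm(v))
print("pan tab top", [W(u,.072).round(4) for u in((447,448),(467,448),(452,514),(462,514))])
print("pan corners rim", [W(u,.016).round(4) for u in((386,430),(535,446),(378,490),(524,502))])
print("bar", [W(u,.024).round(4) for u in((270,9),(521,12),(271,38),(521,44))])
im2,p=load("stand")
print("bar", [W(u,.024).round(4) for u in((257,485),(390,487),(421,480),(421,512))])
```

```text
plate [ 0.35110087 -0.15200671  0.008     ] [ 0.57337908 -0.16688499  0.008     ] [ 0.33630754 -0.32969565  0.008     ] 0.22277559033869387 0.17830368766591034
yaw -3.8294050284253602
C [ 0.45616245 -0.25024267]
pivot px [ 0.45013257 -0.3247571 ] pred [ 0.45081957 -0.33006406]
knob [ 0.49191942 -0.21314291] 0.11917998668122057 ang 0.2913970191153991
knobbase [ 0.49848486 -0.23861527] 0.09878441200080741
pan tab top [array([ 0.5003, -0.4009,  0.072 ]), array([ 0.521, -0.401,  0.072]), array([ 0.5078, -0.4817,  0.072 ]), array([ 0.5186, -0.4818,  0.072 ])]
pan corners rim [array([ 0.4354, -0.4122,  0.016 ]), array([ 0.6081, -0.4332,  0.016 ]), array([ 0.4251, -0.4924,  0.016 ]), array([ 0.6006, -0.5096,  0.016 ])]
bar [array([0.3329, 0.0194, 0.024 ]), array([0.5624, 0.0172, 0.024 ]), array([ 0.3324, -0.0051,  0.024 ]), array([ 0.5638, -0.01  ,  0.024 ])]
bar [array([0.3718, 0.0284, 0.024 ]), array([0.5279, 0.0267, 0.024 ]), array([0.5641, 0.0362, 0.024 ]), array([ 0.5646, -0.008 ,  0.024 ])]
```

jog_arm([
  [1,[0.036,-0.029,-0.03],0],
  [1,[0.036,-0.029,-0.07],0],
  [1,[0.036,-0.029,-0.11],0],
  [1,[0.036,-0.029,-0.15],0],
  [1,[0.036,-0.029,-0.17],0],
  [1,[0.036,-0.029,-0.19],0],
  [1,[0.036,-0.029,-0.209],0],
  [1,[0.036,-0.029,-0.209],0],
  [0.1,[0.036,-0.029,-0.209],0],
  [0.1,[0.036,-0.029,-0.209],0],
  [0.1,[0.036,-0.029,-0.209],0],
  [0.1,[0.036,-0.029,-0.209],0],
  [0.1,[0.036,-0.029,-0.209],0],
  [0.1,[0.036,-0.029,-0.209],0],
  [0.1,[0.036,-0.029,-0.209],0],
  [0.1,[0.036,-0.029,-0.209],0],
  [0.1,[0.036,-0.029,-0.209],0],
  [0.1,[0.036,-0.029,-0.209],0],
], grip_force=20)

```text
clock: 4.78
tool_pos: [0.4915, -0.2183, 0.1732]
eef_rot: [179.9, 0.0, 90.0]
contact_force: [-0.2, 1.4, 5.5]
opening: 0.0132
grip_force: 22.1
```

jog_arm([
  [0.1,[0.0,0.0,0.002],0],
  [0.1,[0.0105,-0.0046,0.002],0],
  [0.1,[0.0206,-0.0103,0.002],0],
  [0.1,[0.0302,-0.0169,0.002],0],
  [0.1,[0.039,-0.0245,0.002],0],
  [0.1,[0.0471,-0.033,0.002],0],
  [0.1,[0.0542,-0.0421,0.002],0],
  [0.1,[0.0604,-0.052,0.002],0],
  [0.1,[0.0656,-0.0625,0.002],0],
  [0.1,[0.0697,-0.0733,0.002],0],
  [0.1,[0.0727,-0.0846,0.002],0],
  [0.1,[0.0746,-0.096,0.002],0],
  [0.1,[0.0753,-0.1077,0.002],0],
  [0.1,[0.075,-0.117,0.002],0],
  [0.1,[0.075,-0.117,0.002],0],
])

```text
clock: 6.03
tool_pos: [0.5613, -0.3372, 0.1735]
eef_rot: [-179.5, -0.0, 89.9]
contact_force: [-11.1, 1.3, -1.4]
opening: 0.0124
grip_force: 19.3
```

jog_arm([
  [0.6,[0,0,0],0],
  [0.6,[0,0,0],0],
  [0.6,[0,0,0],0],
  [0.6,[0,0,0.03],0],
  [0.6,[0,0,0.07],0],
  [1,[-0.06,0.0,0.11],0],
  [1,[-0.06,0.0,0.15],0],
  [1,[-0.06,0.0,0.19],0],
  [1,[-0.06,0.0,0.205],0],
  [1,[-0.06,0.0,0.205],0],
  [1,[-0.06,0.0,0.205],0],
  [1,[-0.06,0.0,0.205],0],
])

```text
clock: 7.03
tool_pos: [0.5064, -0.3353, 0.3799]
eef_rot: [179.9, 0.1, 90.0]
contact_force: [-0.5, 1.0, 0.1]
opening: 0.0853
grip_force: 0.0
```

Run:
```python
from h import *
im,p=snap("carr2"); print(p[2],bot.get_obs()["tool_pos"]); cv2.imwrite("pics/carr2.png",cv2.resize(im[:,80:480],(800,840),interpolation=cv2.INTER_CUBIC)[0:600])
```

```text
[ 0.5065958  -0.26851804  0.52300732] [ 0.50597041 -0.33495558  0.37854454]
```

View pics/carr2.png

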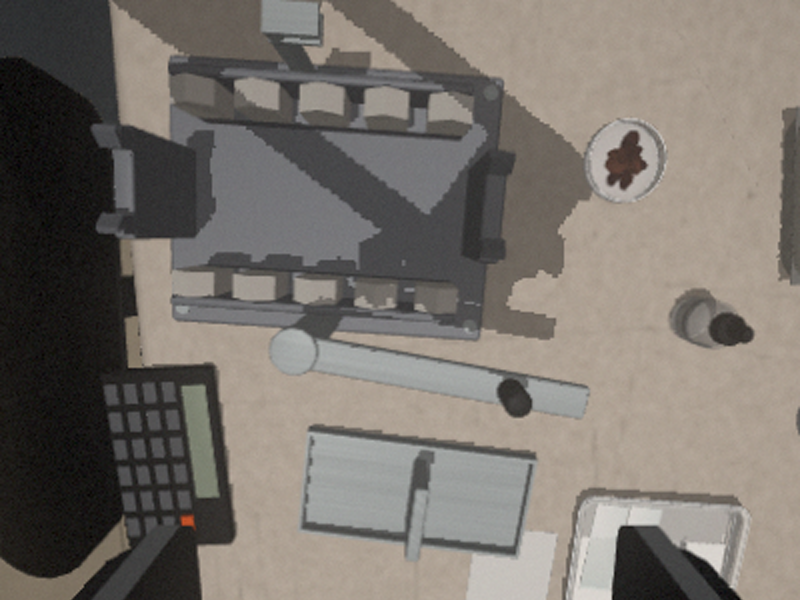

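The latch is open at about a right angle: pivot (294,351), arm toward (587,400). The pan rim corners are (310,428), (537,457), (519,555) and (300,529), and the top of the tab runs from (419,489) to (412,557). The carrier is clear. Fitting the carrier and pan poses.

```bash
cat > fit.py <<'E'
from h import *
from scipy.optimize import least_squares
def fit(p,M,uv,x0,z0=0):
    M=np.array(M,float); uv=np.array(uv,float)
    def T(t):
        c,s=np.cos(t[2]),np.sin(t[2]); return np.c_[M[:,0]*c-M[:,1]*s+t[0],M[:,0]*s+M[:,1]*c+t[1],M[:,2]]
    f=lambda t:(proj(p,T(t))-uv).ravel()
    r=least_squares(f,x0,loss="soft_l1"); return r.x,f(r.x).reshape(-1,2)
E
python3 - <<'E'
from fit import *
im,p=load("carr2"); P=lambda l:[(u/2+80,v/2) for u,v in l]
cm=[(.115,.091,.008),(.115,-.091,.008),(-.115,-.091,.008),(0,-.08,.164),(-.107,.03,.151),(-.107,-.03,.151),(.107,.03,.151),(.107,-.03,.151)]
cu=P([(503,78),(478,338),(174,318),(294,351),(95,125),(98,237),(514,155),(503,260)])
x,r=fit(p,cm,cu,[.456,-.25,-.06]); print("carrier",x[:2].round(4),np.degrees(x[2]).round(2)); print(r.round(1).tolist())
pm=[(-.089,.042,.016),(.089,.042,.016),(.089,-.042,.016),(-.089,-.042,.016),(0,.028,.072),(0,-.028,.072)]
pu=P([(310,428),(537,457),(519,555),(300,529),(419,489),(412,557)])
y,r=fit(p,pm,pu,[.515,-.46,-.1]); print("pan",y[:2].round(4),np.degrees(y[2]).round(2)); print(r.round(1).tolist())
k=world(p,[P([(513,385)])[0]],[.198])[0]; pv=np.array(x[:2])+.08*np.array([np.sin(x[2]),-np.cos(x[2])])
v=k[:2]-pv; print("pivot",pv,"knob",k,np.linalg.norm(v),"theta",np.arctan2(v[0],v[1])+x[2])
# old carr view
im,p=load("carr"); S=lambda l:[(u*.7,v*.7) for u,v in l]
x2,r=fit(p,[(-.115,.091,.008),(.115,.091,.008),(-.115,-.091,.008),(0,-.08,.164)],S([(300,197),(519,213),(296,361),(396,428)]),[.456,-.25,-.06]); print("carrier v1",x2.round(4),np.degrees(x2[2]),r.round(1).tolist())
for t in ((270,7),(523,10),(271,45),(522,48)): pass
bm=[(-.118,.015,.024),(.118,.015,.024),(-.118,-.015,.024),(.118,-.015,.024)]
b,r=fit(p,bm,S([(270,9),(522,12),(271,38),(522,43)]),[.448,.005,0]); print("bar",b.round(4),np.degrees(b[2]),r.round(1).tolist())
E
```

```text
carrier [ 0.4543 -0.2487] -3.83
[[0.7, -0.5], [1.0, 1.4], [-1.4, 1.4], [-0.0, -0.1], [-1.9, -4.1], [-1.0, 1.1], [1.1, -5.0], [0.6, 3.0]]
pan [ 0.5156 -0.4656] -7.43
[[-1.4, 0.1], [0.5, -0.1], [0.1, 0.3], [-1.2, 0.2], [1.9, -1.7], [0.1, 0.9]]
pivot [ 0.44897225 -0.32849391] knob [ 0.55862386 -0.33937479  0.198     ] 0.1101901462796989 theta 1.602898961821685
carrier v1 [ 0.4555 -0.2487 -0.0721] -4.13074394973156 [[-1.3, -0.9], [1.6, -0.4], [-0.6, 0.2], [0.3, 2.2]]
bar [ 0.4485  0.005  -0.0116] -0.6662640544096825 [[-1.8, -1.6], [2.6, -1.2], [-1.4, 2.9], [1.1, 1.9]]
```

jog_arm([
  [1,[0.0096,-0.1306,0],-0.13],
  [1,[0.0096,-0.1306,0],-0.13],
  [1,[0.0096,-0.1306,0],-0.13],
  [1,[0.0096,-0.1306,-0.04],-0.13],
  [1,[0.0096,-0.1306,-0.08],-0.13],
  [1,[0.0096,-0.1306,-0.12],-0.13],
  [1,[0.0096,-0.1306,-0.16],-0.13],
  [1,[0.0096,-0.1306,-0.2],-0.13],
  [1,[0.0096,-0.1306,-0.23],-0.13],
  [1,[0.0096,-0.1306,-0.26],-0.13],
  [1,[0.0096,-0.1306,-0.28],-0.13],
  [1,[0.0096,-0.1306,-0.3],-0.13],
  [1,[0.0096,-0.1306,-0.32],-0.13],
  [1,[0.0096,-0.1306,-0.333],-0.13],
  [1,[0.0096,-0.1306,-0.333],-0.13],
  [1,[0.0096,-0.1306,-0.333],-0.13],
])

```text
clock: 8.42
tool_pos: [0.5147, -0.4648, 0.0444]
eef_rot: [-179.8, -0.1, 82.6]
contact_force: [-0.4, -0.3, -0.1]
opening: 0.0856
grip_force: 0.0
```

jog_arm([
  [0,[0,0,0],0],
  [0,[0,0,0],0],
  [0,[0,0,0],0],
  [0,[0,0,0],0],
  [0,[0,0,0],0],
  [0,[0,0,0],0],
  [0,[0,0,0],0],
  [0,[0,0,0],0],
  [0,[0,0,0.02],0],
  [0,[0,0,0.05],0],
  [0,[0,0,0.05],0],
], grip_force=50)

```text
clock: 9.33
tool_pos: [0.5178, -0.4681, 0.1012]
eef_rot: [179.6, 0.3, 82.6]
contact_force: [1.1, -1.6, 0.5]
opening: 0.0092
grip_force: 49.4
```

jog_arm([
  [0,[0,0,0.04],0],
  [0,[0,0,0.08],0],
  [0,[0,0,0.12],0],
  [0,[0,0,0.16],0],
  [0,[0,0,0.18],0],
  [0,[0,0,0.18],0],
  [0,[-0.064,0.22,0.18],0.061],
  [0,[-0.064,0.22,0.18],0.061],
  [0,[-0.064,0.22,0.18],0.061],
  [0,[-0.064,0.22,0.18],0.061],
  [0,[-0.064,0.22,0.18],0.061],
  [0,[-0.064,0.22,0.18],0.061],
  [0,[-0.064,0.22,0.18],0.061],
  [0,[-0.064,0.22,0.18],0.061],
  [0,[-0.064,0.22,0.18],0.061],
  [0,[-0.064,0.22,0.18],0.061],
])

```text
clock: 10.67
tool_pos: [0.4519, -0.2468, 0.2755]
eef_rot: [-180.0, 0.0, 86.0]
contact_force: [0.9, -0.1, -1.7]
opening: 0.0092
grip_force: 49.4
```

Run:
```python
from h import *
for i in range(4):
    o=bot.get_obs(); print(o["tool_pos"].round(4),o["eef_rot"].round(2),o["contact_force"].round(1),o["opening"]); im,p=snap("pan1")
cv2.imwrite("pics/pan1.png",cv2.resize(im,(800,600),interpolation=cv2.INTER_CUBIC))
```

```text
[ 0.4519 -0.2468  0.2755] [-1.7997e+02  1.0000e-02  8.6010e+01] [ 0.9 -0.1 -1.7] 0.009155774561610767
[ 0.4519 -0.2469  0.2756] [-179.97    0.     85.99] [-0.2 -0.5 -1.4] 0.00873227219855766
[ 0.4519 -0.2469  0.2757] [-179.97   -0.     85.98] [ 0.6  0.3 -1.8] 0.008774477541238538
[ 0.4518 -0.2469  0.2758] [-179.97   -0.     85.98] [ 0.  -0.5 -1.1] 0.008991368307072149
```

View pics/pan1.png

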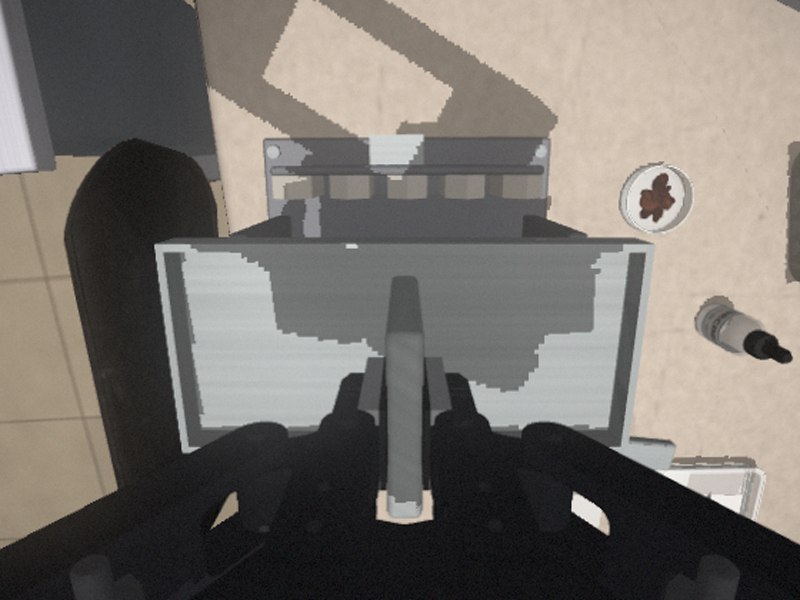

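The pan is held level: far rim corners at (155,242) and (654,240), squared to the carrier plate (265–549, 138). I'll work out the pan's offset in the grip.

Run:
```python
from fit import *
im,p=load("pan1"); S=lambda l:[(u*.7,v*.7) for u,v in l]
z=.2757-.0444
a,b=world(p,S([(155,242),(654,240)]),[z+.016]*2); print(a,b,np.linalg.norm(b-a))
m=(a+b)/2; d=(b-a)[:2]/np.linalg.norm((b-a)[:2]); c=m[:2]+.042*np.array([d[1],-d[0]]); print("pan c",c,np.degrees(np.arctan2(d[1],d[0])))
cm=[(-.115,.091,.008),(.115,.091,.008)]
a,b=world(p,S([(264,139),(551,137)]),[.008]*2); print(a,b,np.linalg.norm(b-a)); m=(a+b)/2; d=(b-a)[:2]/np.linalg.norm((b-a)[:2]); print("car",m[:2]+.091*np.array([d[1],-d[0]]),np.degrees(np.arctan2(d[1],d[0])))
```

```text
[ 0.36804512 -0.19943081  0.2473    ] [ 0.54251704 -0.21111144  0.2473    ] 0.17486249014425762
pan c [ 0.45247553 -0.24717732] -3.830147575691005
[ 0.34750809 -0.1511459   0.008     ] [ 0.57468894 -0.1657333   0.008     ] 0.22764870580460503
car [ 0.45526736 -0.24925258] -3.67394910423263
```

jog_arm([
  [0,[0.0025,-0.002,0],0],
  [0,[0.0025,-0.002,-0.03],0],
  [0,[0.0025,-0.002,-0.06],0],
  [0,[0.0025,-0.002,-0.09],0],
  [0,[0.0025,-0.002,-0.12],0],
  [0,[0.0025,-0.002,-0.14],0],
  [0,[0.0025,-0.002,-0.16],0],
  [0,[0.0025,-0.002,-0.175],0],
  [0,[0.0025,-0.002,-0.19],0],
  [0,[0.0025,-0.002,-0.2],0],
  [0,[0.0025,-0.002,-0.206],0],
  [0,[0.0025,-0.002,-0.211],0],
  [0,[0.0025,-0.002,-0.216],0],
  [0,[0.0025,-0.002,-0.22],0],
  [0,[0.0025,-0.002,-0.222],0],
  [0,[0.0025,-0.002,-0.2235],0],
  [0,[0.0025,-0.002,-0.2235],0],
])

```text
clock: 12.28
tool_pos: [0.4543, -0.248, 0.055]
eef_rot: [179.9, 0.1, 86.1]
contact_force: [-2.9, 2.3, 13.3]
opening: 0.0091
grip_force: 51.6
```

jog_arm([
  [0.3,[0,0,0.001],0],
  [0.3,[0,0,0.001],0],
  [0.35,[0,0,0.001],0],
  [0.35,[0,0,0.001],0],
  [0.35,[0,0,0.001],0],
  [0.35,[0,0,0.02],0],
  [0.35,[0,0,0.05],0],
  [0.35,[0,0,0.09],0],
  [0.35,[0,0,0.13],0],
  [0.35,[0,0,0.17],0],
  [1,[0,-0.03,0.21],0],
  [1,[0,-0.06,0.25],0],
  [1,[0,-0.06,0.29],0],
  [1,[0,-0.06,0.32],0],
  [1,[0,-0.06,0.32],0],
  [1,[0,-0.06,0.32],0],
])

```text
clock: 13.62
tool_pos: [0.4552, -0.3091, 0.3759]
eef_rot: [179.7, 0.2, 86.0]
contact_force: [0.7, 0.1, -1.0]
opening: 0.0853
grip_force: 0.0
```

Run:
```python
from h import *
im,p=snap("pan2"); print(bot.get_obs()["tool_pos"]); cv2.imwrite("pics/pan2.png",cv2.resize(im[:300,80:480],(800,600),interpolation=cv2.INTER_CUBIC))
```

```text
[ 0.45414765 -0.30803223  0.37340781]
```

View pics/pan2.png

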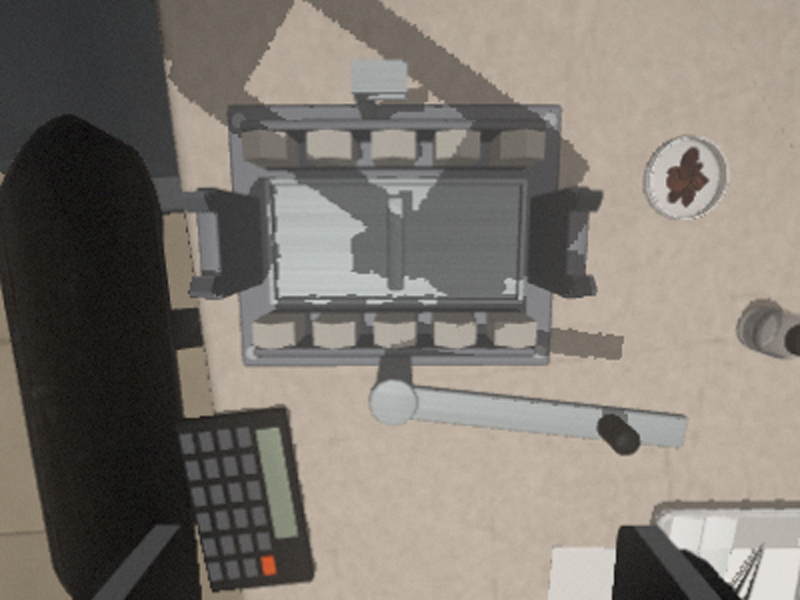

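The pan sits flat and square between the combs and posts, rim (268–526, 178–304) and tab up. The latch is still at a right angle. Now to the stand for a closer look.

jog_arm([
  [1,[0,0.11,0.008],0],
  [1,[0,0.11,0.008],0],
  [1,[0,0.11,0.008],0],
  [1,[0.09,0.62,0.008],0.06],
  [1,[0.09,0.62,0.008],0.06],
  [1,[0.09,0.62,0.008],0.06],
  [1,[0.09,0.62,0.008],0.06],
  [1,[0.09,0.62,0.008],0.06],
  [1,[0.09,0.62,0.008],0.06],
  [1,[0.09,0.62,0.008],0.06],
  [1,[0.09,0.62,0.008],0.06],
  [1,[0.09,0.62,0.008],0.06],
  [1,[0.09,0.62,0.008],0.06],
  [1,[0.09,0.62,0.008],0.06],
  [1,[0.09,0.62,0.008],0.06],
  [1,[0.09,0.62,-0.03],0.06],
  [1,[0.09,0.62,-0.07],0.06],
  [1,[0.09,0.62,-0.11],0.06],
  [1,[0.09,0.62,-0.11],0.06],
  [1,[0.09,0.62,-0.11],0.06],
])

```text
clock: 15.33
tool_pos: [0.5408, 0.3111, 0.2582]
eef_rot: [-179.4, 0.3, 89.5]
contact_force: [1.1, 0.4, -0.0]
opening: 0.0854
grip_force: 0.0
```

Run:
```python
from h import *
im,p=snap("st2"); print(bot.get_obs()["tool_pos"],p[2]); cv2.imwrite("pics/st2.png",cv2.resize(im[:300,80:480],(800,600),interpolation=cv2.INTER_CUBIC))
```

```text
[0.54344106 0.31210188 0.26199241] [0.54326117 0.37838728 0.40108828]
```

View pics/st2.png

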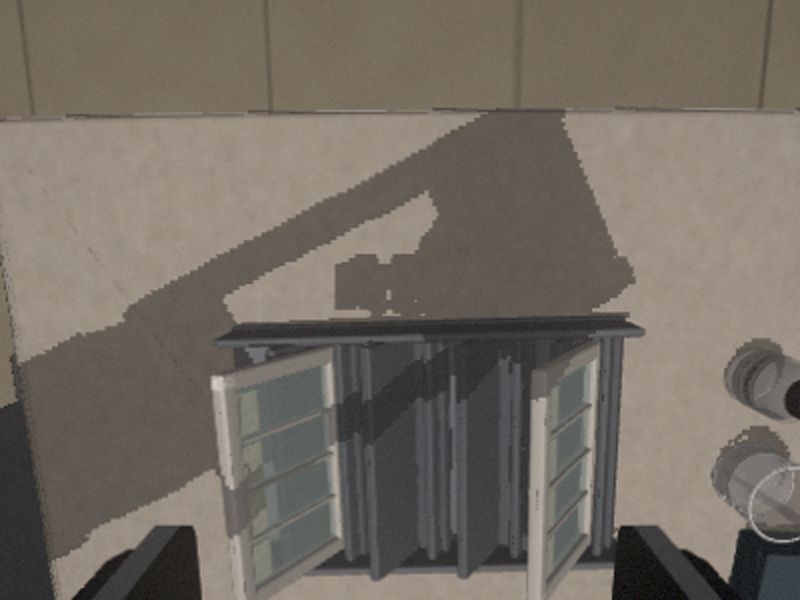

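Close view: the left (near) frame has its top edge from (213,378) to (237,600) and its lower edge from (333,347) to (342,542). The right frame's top edge runs (531,369) to (527,599), lower edge (600,340) to (586,548). The two middle places are empty.

Run:
```python
from h import *
from scipy.optimize import least_squares
im,p=load("st2"); P=lambda l:np.array([(u/2+80,v/2) for u,v in l])
c,s=np.cos(np.pi/6),np.sin(np.pi/6)
def fr(x,y,z): # own -> stand axes, lean about y, top toward -x
    return (x*c-z*s, y, x*s+z*c)
loc=[fr(-.004,.06,.045),fr(-.004,-.06,.045),fr(.004,.06,.045),fr(.004,.06,-.045),fr(.004,-.06,-.045)]
L=P([(213,378),(237,600),(230,373),(333,347),(342,542)]); Rr=P([(531,369),(527,599),(549,366),(600,340),(586,548)])
def mk(t): # t=cx,cy,cz,yaw
    a=np.array(loc); C,S=np.cos(t[3]),np.sin(t[3]); return np.c_[a[:,0]*C-a[:,1]*S+t[0],a[:,0]*S+a[:,1]*C+t[1],a[:,2]+t[2]]
for n,U,x0 in (("L",L,.48),("R",Rr,.62)):
    f=lambda t:(proj(p,mk(t))-U).ravel()
    r=least_squares(f,[x0,.25,.06,0],loss="soft_l1"); print(n,r.x[:3].round(4),np.degrees(r.x[3]).round(2),f(r.x).round(1).tolist())
def both(t):
    o=t.copy(); o2=t+np.array([.144*np.cos(t[3]),.144*np.sin(t[3]),0,0]); return np.r_[(proj(p,mk(o))-L).ravel(),(proj(p,mk(o2))-Rr).ravel()]
r=least_squares(both,[.48,.25,.06,0],loss="soft_l1"); print("both",r.x.round(4),np.degrees(r.x[3]),both(r.x).round(1).tolist())
print("cheek",world(p,P([(218,336),(645,328)]),[.042]*2))
```

```text
L [0.4736 0.2515 0.0387] 0.6 [0.2, -0.8, -1.1, -0.2, -2.3, 2.4, 2.1, 0.8, 2.0, -1.8]
R [0.6239 0.2566 0.0485] 0.34 [0.1, -0.9, -1.9, 0.3, -0.6, 1.3, 0.8, 0.5, 1.9, -5.8]
both [0.4784 0.2561 0.0521 0.0072] 0.41120296257711625 [1.1, -2.9, -0.1, 2.5, -1.1, 0.4, 5.2, -1.2, 4.7, -0.5, -0.9, -0.7, -2.7, 1.7, -1.4, 1.6, 0.4, 0.5, 1.5, -4.9]
cheek [[0.44131241 0.3256921  0.042     ]
 [0.66325518 0.32821602 0.042     ]]
```

jog_arm([
  [1,[-0.063,-0.056,0],0.01],
  [1,[-0.063,-0.056,0],0.01],
  [1,[-0.063,-0.056,0],0.01],
  [1,[-0.063,-0.056,-0.04],0.01],
  [1,[-0.063,-0.056,-0.08],0.01],
  [1,[-0.063,-0.056,-0.12],0.01],
  [1,[-0.063,-0.056,-0.15],0.01],
  [1,[-0.063,-0.056,-0.17],0.01],
  [1,[-0.063,-0.056,-0.185],0.01],
  [1,[-0.063,-0.056,-0.196],0.01],
  [1,[-0.063,-0.056,-0.196],0.01],
  [1,[-0.063,-0.056,-0.196],0.01],
], grip_force=20)

```text
clock: 16.38
tool_pos: [0.4837, 0.2571, 0.0689]
eef_rot: [179.8, -0.1, 90.0]
contact_force: [-0.4, -0.3, 1.2]
opening: 0.0852
grip_force: 0.0
```

Run:
```python
from h import *
im,p=snap("g0"); o=bot.get_obs(); print(o["tool_pos"],o["contact_force"],o["eef_rot"]); cv2.imwrite("pics/g0.png",cv2.resize(im,(800,600),interpolation=cv2.INTER_CUBIC))
```

```text
[0.48373991 0.25715674 0.06920261] [ 0.13467584 -0.41600894 -0.13534161] [ 1.79729423e+02 -1.19417742e-01  9.00212007e+01]
```

View pics/g0.png

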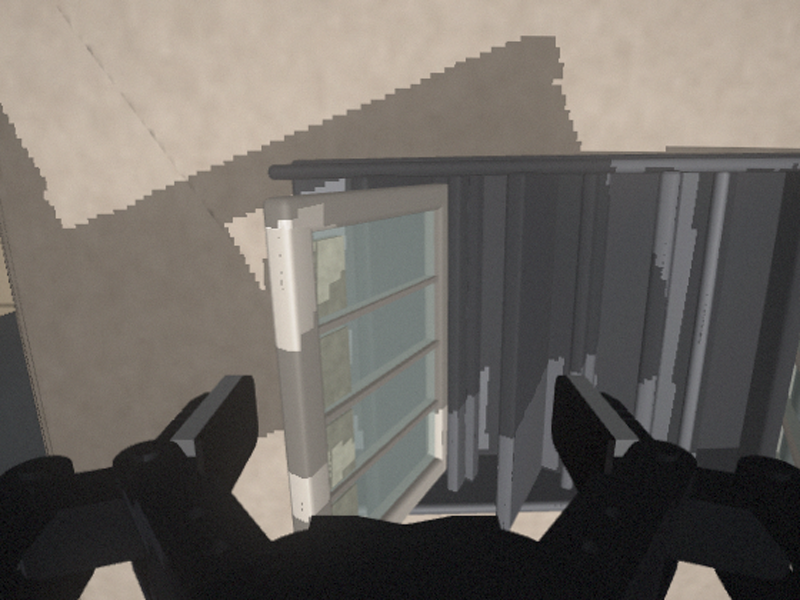

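Frame sits between the open fingers: top edge at (268–330, 195–525), left finger tip at (255,380) clear of it by ~1 cm. I'll shift forward and close slowly so the frame turns upright.

jog_arm([
  [1,[0.005,-0.001,0],0],
  [1,[0.01,-0.001,0],0],
  [0.9,[0.014,-0.001,0],0],
  [0.8,[0.014,-0.001,0],0],
  [0.7,[0.014,-0.001,0],0],
  [0.6,[0.014,-0.001,0],0],
  [0.5,[0.014,-0.001,0],0],
  [0.4,[0.014,-0.001,0],0],
  [0.3,[0.014,-0.001,0],0],
  [0.2,[0.014,-0.001,0],0],
  [0.1,[0.014,-0.001,0],0],
  [0,[0.014,-0.001,0],0],
  [0,[0.014,-0.001,0],0],
  [0,[0.014,-0.001,0],0],
], grip_force=20)

```text
clock: 17.6
tool_pos: [0.4884, 0.2541, 0.0658]
eef_rot: [-179.4, 0.2, 90.1]
contact_force: [-13.0, 0.1, 5.8]
opening: 0.0133
grip_force: 17.6
```

jog_arm([
  [0,[-0.003,0,0.004],0],
  [0,[-0.005,0,0.01],0],
  [0,[-0.005,0,0.016],0],
  [0,[-0.005,0,0.024],0],
  [0,[-0.005,0,0.032],0],
  [0,[-0.005,0,0.04],0],
  [0,[-0.005,0,0.04],0],
], grip_force=25)

```text
clock: 18.18
tool_pos: [0.485, 0.2532, 0.1031]
eef_rot: [-179.4, 0.3, 90.1]
contact_force: [-4.3, -0.1, -17.3]
opening: 0.0075
grip_force: 24.3
```

jog_arm([
  [0,[0,0,0],0],
  [0,[0,0,0],0],
  [0,[0,0,0],0],
])

```text
clock: 18.43
tool_pos: [0.4856, 0.2532, 0.1032]
eef_rot: [-179.5, 0.3, 90.1]
contact_force: [-5.0, -1.6, -27.5]
opening: 0.0073
grip_force: 23.0
```

View picture.

Run:
```python
from h import *
im,p=snap("g1"); o=bot.get_obs(); print(o["tool_pos"],o["contact_force"],o["moment"]); s2=bot.camera("scene")
a=cv2.resize(im[:,130:400],(386,600),interpolation=cv2.INTER_CUBIC); b=cv2.resize(s2[200:320,60:215],(414,320),interpolation=cv2.INTER_CUBIC)
c=np.zeros((600,800,3),np.uint8); c[:,:386]=a; c[:320,386:]=b; cv2.imwrite("pics/g1.png",c)
```

```text
[0.48560696 0.25326245 0.10328673] [ -4.47959653  -2.0457523  -27.87156271] [-0.36320617  0.6155566   0.15558115]
```

View pics/g1.png

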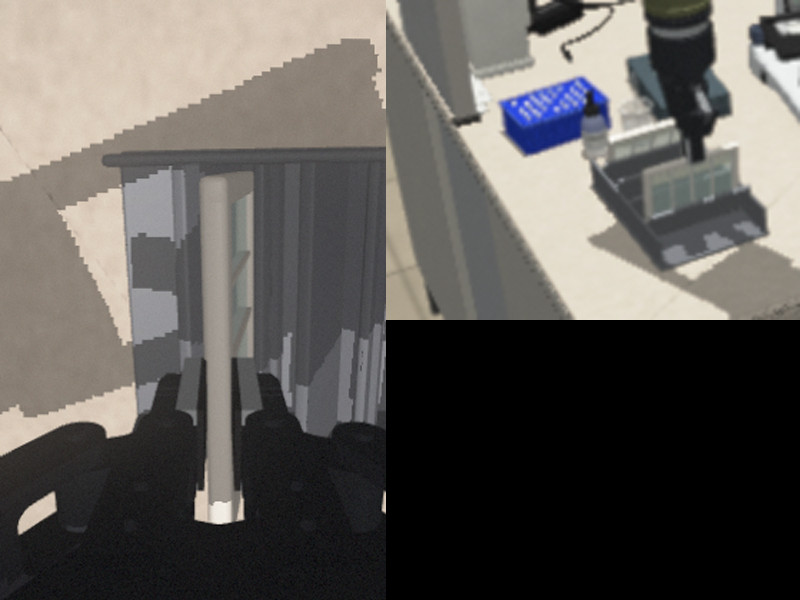

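Run:
```python
from h import *
im,p=load("g1"); m,Rc,o=p
k=270/386
def aty(u,v,y):
    n=cv2.undistortPoints(np.array([[[130+u*k,v*.7]]],float),m["K"],m["dist_coeffs"])[0,0]; d=Rc@np.r_[n,1]; return o+d*(y-o[1])/d[1]
for t in ((201,180),(228,177),(252,173),(201,250),(230,250)): print(t,aty(*t,.314).round(4))
print(aty(209,520,.254),aty(231,520,.254))
for z in (.09,.1,.11,.12,.13,.14): print(z,[world(p,[(130+u*k,v*.7)],[z])[0].round(3) for u,v in((202,178),(209,522),(231,522))])
```

```text
(201, 180) [0.478 0.314 0.033]
(228, 177) [ 0.4898  0.314  -0.0172]
(252, 173) [ 0.5089  0.314  -0.1378]
(201, 250) [0.4857 0.314  0.208 ]
(230, 250) [0.4879 0.314  0.208 ]
[0.48479817 0.254      0.16532574] [0.48906265 0.254      0.16528359]
0.09 [array([0.481, 0.316, 0.09 ]), array([0.482, 0.191, 0.09 ]), array([0.491, 0.191, 0.09 ])]
0.1 [array([0.481, 0.317, 0.1  ]), array([0.483, 0.199, 0.1  ]), array([0.49 , 0.199, 0.1  ])]
0.11 [array([0.482, 0.317, 0.11 ]), array([0.483, 0.208, 0.11 ]), array([0.49 , 0.208, 0.11 ])]
0.12 [array([0.482, 0.317, 0.12 ]), array([0.483, 0.216, 0.12 ]), array([0.49 , 0.216, 0.12 ])]
0.13 [array([0.483, 0.317, 0.13 ]), array([0.484, 0.224, 0.13 ]), array([0.49 , 0.224, 0.13 ])]
0.14 [array([0.483, 0.318, 0.14 ]), array([0.484, 0.233, 0.14 ]), array([0.49 , 0.233, 0.14 ])]
```

Run:
```python
from h import *
p=pose("scene")
q=lambda u,v:(60+(u-386)/2.671,200+v/2.667)
print("obs TL,TR,BL",q(643,178),q(737,147),q(646,222))
for z in (.09,.1,.11,.12,.13,.14): print(z,proj(p,[(.481,.316,z),(.481,.196,z)]).round(1).tolist())
print("stand corner top cheek +y -x", proj(p,[(.441,.3265,.042),(.441,.19,.042)]).round(1).tolist(),q(664,255),q(766,215))
```

```text
obs TL,TR,BL (156.2186447023587, 266.7416572928384) (191.41145638337701, 255.11811023622047) (157.34181954324225, 283.2395950506187)
0.09 [[156.8, 269.7], [192.5, 259.0]]
0.1 [[156.4, 266.9], [192.2, 256.2]]
0.11 [[156.1, 264.1], [192.0, 253.5]]
0.12 [[155.8, 261.3], [191.8, 250.7]]
0.13 [[155.4, 258.4], [191.5, 248.0]]
0.14 [[155.1, 255.6], [191.3, 245.2]]
stand corner top cheek +y -x [[160.0, 290.0], [200.6, 277.0]] (164.08086858854364, 295.61304836895386) (202.26881317858482, 280.61492313460815)
```

Frame is upright but still in its pocket (top z ≈ 0.10): pushing it +x at the top is levering it against the lip. I'll slacken the fingers, shift back to unload that, and regrip.

jog_arm([
  [0.16,[-0.003,0.001,-0.003],0],
  [0.17,[-0.006,0.001,-0.008],0],
  [0.18,[-0.008,0.001,-0.014],0],
  [0.18,[-0.008,0.001,-0.018],0],
  [0.18,[-0.008,0.001,-0.022],0],
  [0.18,[-0.008,0.001,-0.022],0],
  [0.18,[-0.008,0.001,-0.022],0],
], grip_force=20)

```text
clock: 19.12
tool_pos: [0.4831, 0.2568, 0.0852]
eef_rot: [179.9, -0.1, 90.0]
contact_force: [-1.3, 0.4, -0.2]
opening: 0.0155
grip_force: 0.6
```

jog_arm([
  [0.1,[-0.002,0,0],0],
  [0.05,[-0.004,0,0.001],0],
  [0,[-0.005,0,0.003],0],
  [0,[-0.006,0,0.006],0],
  [0,[-0.007,0,0.01],0],
  [0,[-0.007,0,0.014],0],
  [0,[-0.007,0,0.019],0],
  [0,[-0.007,0,0.024],0],
  [0,[-0.007,0,0.024],0],
], grip_force=25)

```text
clock: 19.87
tool_pos: [0.4775, 0.2569, 0.1107]
eef_rot: [179.7, -0.1, 90.1]
contact_force: [5.3, -1.5, 4.5]
opening: 0.0088
grip_force: 25.0
```

jog_arm([
  [0,[0.001,0,0.006],0],
  [0,[0.002,0,0.012],0],
  [0,[0.002,0,0.02],0],
  [0,[0.002,0,0.028],0],
  [0,[0.002,0,0.036],0],
  [0,[0.002,0,0.036],0],
  [0,[0.002,0,0.036],0],
  [0,[0.002,0,0.036],0],
], grip_force=35)

```text
clock: 20.53
tool_pos: [0.4763, 0.2561, 0.1445]
eef_rot: [-179.9, 0.0, 90.1]
contact_force: [0.0, -0.9, -0.5]
opening: 0.0073
grip_force: 34.1
```

Run:
```python
from h import *
im,p=snap("g2"); o=bot.get_obs(); print(o["tool_pos"],o["eef_rot"],o["contact_force"],o["moment"],o["opening"]); s2=bot.camera("scene")
a=cv2.resize(im[:,130:400],(386,600),interpolation=cv2.INTER_CUBIC); b=cv2.resize(s2[180:300,60:215],(414,320),interpolation=cv2.INTER_CUBIC)
c=np.zeros((600,800,3),np.uint8); c[:,:386]=a; c[:320,386:]=b; cv2.imwrite("pics/g2.png",c)
```

```text
[0.47624397 0.25604858 0.14436848] [-1.79921871e+02  2.68257664e-02  9.00587418e+01] [ 0.24549432 -0.370245   -0.79568084] [-0.017552   -0.06357453  0.00093753] 0.007464098169972677
```

View pics/g2.png

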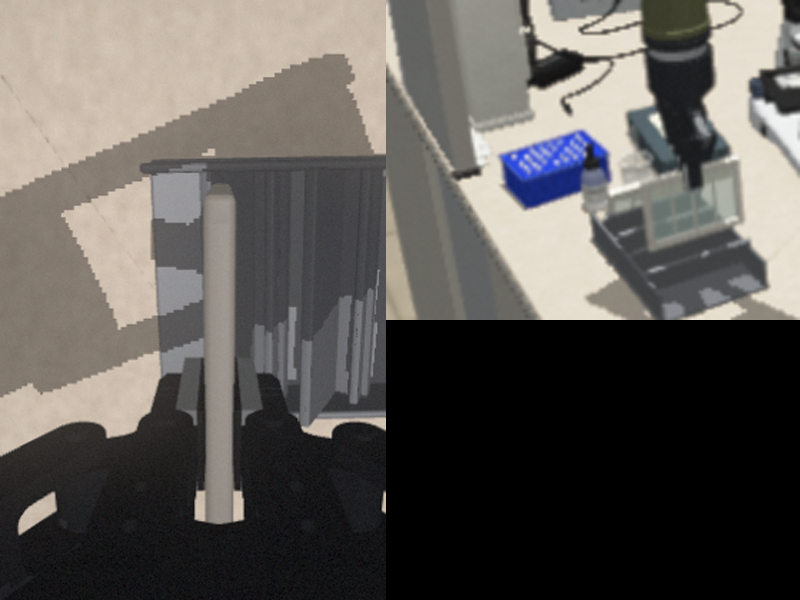

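The frame is lifted free and hangs upright, square between the pads. The measured load is 0.8 N, which matches its weight. Next, find its height in the grip and refine the slot position from the last carrier view.

Run:
```python
from fit import *
p=pose("scene"); q=lambda u,v:(60+(u-386)/2.671,180+v/2.667)
print([np.round(q(*t),1).tolist() for t in((643,195),(740,160),(649,250),(742,218))])
for z in (.14,.15,.16,.17): print(z,proj(p,[(.472,.316,z),(.472,.196,z),(.472,.316,z-.09),(.472,.196,z-.09)]).round(1).tolist())
im,w=load("g2")
for z in (.14,.15,.16,.17): print(z,world(w,[(283.2,128.5)],[z]).round(4))
# carrier refit from pan2
im,p2=load("pan2"); P=lambda l:[(u/2+80,v/2) for u,v in l]
cm=[(-.115,.091,.008),(.115,.091,.008),(-.115,-.091,.008),(.115,-.091,.008),(0,-.08,.164),(-.089,.042,.024),(.089,.042,.024),(-.089,-.042,.024),(.089,-.042,.024)]
cu=P([(230,105),(561,107),(243,365),(549,364),(393,402),(267,178),(528,178),(271,305),(523,305)])
x,r=fit(p2,cm,cu,[.455,-.249,-.067]); print("carrier",x[:2].round(4),np.degrees(x[2]).round(2),r.round(1).tolist())
```

```text
[[156.2, 253.1], [192.5, 240.0], [158.5, 273.7], [193.3, 261.7]]
0.14 [[156.2, 256.9], [192.5, 246.4], [159.2, 282.0], [194.6, 271.0]]
0.15 [[155.8, 254.0], [192.3, 243.5], [158.9, 279.3], [194.3, 268.3]]
0.16 [[155.5, 251.1], [192.0, 240.7], [158.5, 276.6], [194.1, 265.6]]
0.17 [[155.1, 248.2], [191.8, 237.9], [158.2, 273.8], [193.9, 262.9]]
0.14 [[0.4769 0.3179 0.14  ]]
0.15 [[0.4769 0.3182 0.15  ]]
0.16 [[0.4769 0.3185 0.16  ]]
0.17 [[0.4769 0.3189 0.17  ]]
carrier [ 0.4555 -0.2496] -4.27 [[-0.8, -0.3], [1.9, -0.4], [-0.1, 0.8], [0.6, 1.7], [0.8, 0.4], [-0.9, -0.1], [-0.1, 0.5], [-0.2, -1.2], [-0.4, -0.7]]
```

jog_arm([
  [0,[0,0,0.04],0],
  [0,[0,0,0.08],0],
  [0,[0,0,0.12],0],
  [0,[0,0,0.16],0],
  [0,[0,0,0.2],0],
  [0,[-0.004,-0.03,0.225],0],
  [0,[-0.078,-0.503,0.225],-0.071],
  [0,[-0.078,-0.503,0.225],-0.071],
  [0,[-0.078,-0.503,0.225],-0.071],
  [0,[-0.078,-0.503,0.225],-0.071],
  [0,[-0.078,-0.503,0.225],-0.071],
  [0,[-0.078,-0.503,0.225],-0.071],
  [0,[-0.078,-0.503,0.225],-0.071],
  [0,[-0.078,-0.503,0.225],-0.071],
  [0,[-0.078,-0.503,0.225],-0.071],
  [0,[-0.078,-0.503,0.225],-0.071],
  [0,[-0.078,-0.503,0.225],-0.071],
  [0,[-0.078,-0.503,0.225],-0.071],
  [0,[-0.078,-0.503,0.225],-0.071],
  [0,[-0.078,-0.503,0.225],-0.071],
])

```text
clock: 22.3
tool_pos: [0.3984, -0.2476, 0.3689]
eef_rot: [-179.9, -0.1, 85.8]
contact_force: [-0.5, -0.1, -1.6]
opening: 0.0077
grip_force: 34.4
```

jog_arm([
  [0,[0,0,0],0],
  [0,[0,0,0],0],
  [0,[0,0,0],0],
  [0,[0,0,0],0],
])

```text
clock: 22.63
tool_pos: [0.3992, -0.2456, 0.3699]
eef_rot: [180.0, -0.0, 86.1]
contact_force: [-0.6, -0.3, -1.0]
opening: 0.0073
grip_force: 34.4
```

jog_arm([
  [0,[-0.001,-0.0016,-0.04],0],
  [0,[-0.001,-0.0016,-0.08],0],
  [0,[-0.001,-0.0016,-0.12],0],
  [0,[-0.001,-0.0016,-0.15],0],
  [0,[-0.001,-0.0016,-0.17],0],
  [0,[-0.001,-0.0016,-0.185],0],
  [0,[-0.001,-0.0016,-0.195],0],
  [0,[-0.001,-0.0016,-0.205],0],
  [0,[-0.001,-0.0016,-0.213],0],
  [0,[-0.001,-0.0016,-0.22],0],
  [0,[-0.001,-0.0016,-0.226],0],
  [0,[-0.001,-0.0016,-0.232],0],
  [0,[-0.001,-0.0016,-0.235],0],
  [0,[-0.001,-0.0016,-0.235],0],
  [0,[-0.001,-0.0016,-0.235],0],
])

```text
clock: 23.88
tool_pos: [0.3978, -0.2479, 0.1346]
eef_rot: [-180.0, -0.1, 86.0]
contact_force: [-0.2, 1.0, -2.6]
opening: 0.0074
grip_force: 34.3
```

jog_arm([
  [0,[0,0,-0.005],0],
  [0,[0,0,-0.01],0],
  [0,[0,0,-0.014],0],
  [0,[0,0,-0.018],0],
  [0,[0,0,-0.021],0],
  [0,[0,0,-0.024],0],
  [0,[0,0,-0.024],0],
])

```text
clock: 24.47
tool_pos: [0.3978, -0.248, 0.1101]
eef_rot: [-180.0, -0.0, 86.0]
contact_force: [0.4, 3.2, -3.4]
opening: 0.0072
grip_force: 34.2
```

jog_arm([
  [0,[0,0,-0.003],0],
  [0,[0,0,-0.006],0],
  [0,[0,0,-0.008],0],
  [0,[0,0,-0.008],0],
  [0,[0,0,-0.008],0],
])

```text
clock: 24.88
tool_pos: [0.3979, -0.2481, 0.1025]
eef_rot: [-180.0, -0.0, 86.0]
contact_force: [0.9, 4.5, -1.9]
opening: 0.0071
grip_force: 34.3
```

jog_arm([
  [0,[0,0.001,-0.002],0],
  [0,[0,0.0015,-0.004],0],
  [0,[0,0.0015,-0.006],0],
  [0,[0,0.0015,-0.006],0],
  [0,[0,0.0015,-0.006],0],
])

```text
clock: 25.3
tool_pos: [0.3984, -0.2481, 0.0997]
eef_rot: [179.9, 0.2, 86.0]
contact_force: [-6.6, 5.4, 25.2]
opening: 0.0076
grip_force: 38.4
```

jog_arm([
  [0.1,[0,0,0.002],0],
  [0.18,[0,0,0.002],0],
  [0.25,[0,0,0.002],0],
  [0.25,[0,0,0.002],0],
  [0.25,[0,0,0.002],0],
  [0.25,[0,0,0.01],0],
  [0.25,[0,0,0.02],0],
  [0.25,[0,0,0.04],0],
  [0.25,[0,0,0.07],0],
  [0.25,[0,0,0.11],0],
  [0.25,[0,0,0.15],0],
  [0.25,[0,0,0.19],0],
  [0.25,[0,0,0.23],0],
  [0.25,[0,0,0.27],0],
  [0.25,[0,0,0.27],0],
  [0.25,[0,0,0.27],0],
  [0.25,[0,0,0.27],0],
], grip_force=20)

```text
clock: 26.72
tool_pos: [0.3976, -0.2466, 0.3666]
eef_rot: [-180.0, -0.0, 86.0]
contact_force: [-0.4, -0.2, -0.5]
opening: 0.0212
grip_force: 0.0
```

Run:
```python
from h import *
im,w=snap("c3"); o=bot.get_obs(); print(o["tool_pos"],o["opening"],o["contact_force"])
t=bot.camera("top"); cv2.imwrite("top3.png",t)
a=cv2.resize(im[:420,130:480],(500,600),interpolation=cv2.INTER_CUBIC); b=cv2.resize(t[200:290,255:345],(300,300),interpolation=cv2.INTER_CUBIC)
b2=cv2.resize(t[160:250+30,100:220],(300,300),interpolation=cv2.INTER_CUBIC)
c=np.zeros((600,800,3),np.uint8); c[:,:500]=a; c[:300,500:]=b; c[300:,500:]=b2; cv2.imwrite("pics/c3.png",c)
```

```text
[ 0.39719043 -0.24626238  0.36553966] 0.021448220463096263 [-0.10899884  0.08622283 -0.89739124]
```

View pics/c3.png

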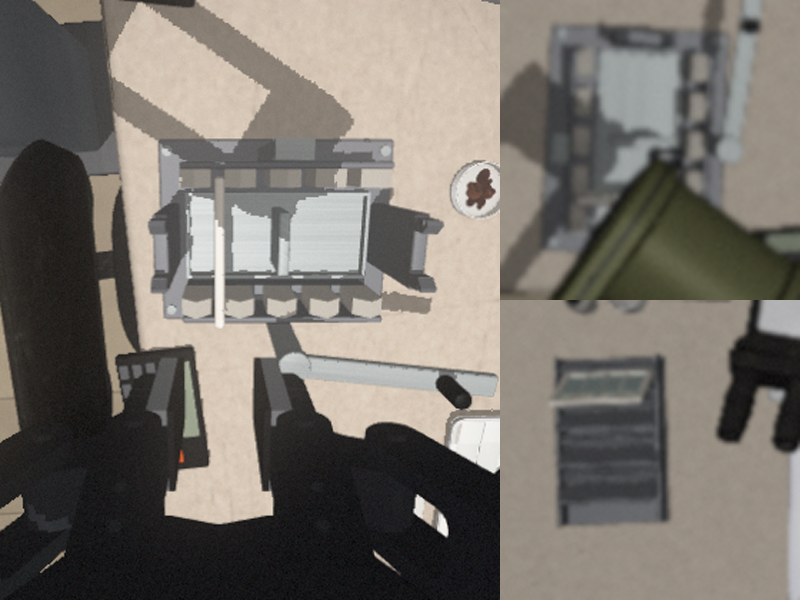

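The frame stands upright in slot 0 as a thin line from (215,168) to (222,327). The pan is undisturbed and the second frame is still in the stand. Going for the second frame.

jog_arm([
  [1,[0.033,0.3,0.01],0.075],
  [1,[0.033,0.3,0.01],0.075],
  [1,[0.033,0.3,0.01],0.075],
  [1,[0.033,0.3,0.01],0.075],
  [1,[0.033,0.3,0.01],0.075],
  [1,[0.033,0.3,0.01],0.075],
  [1,[0.033,0.3,0.01],0.075],
  [1,[0.226,0.503,0.01],0.075],
  [1,[0.226,0.503,0.01],0.075],
  [1,[0.226,0.503,0.01],0.075],
  [1,[0.226,0.503,0.01],0.075],
  [1,[0.226,0.503,0.01],0.075],
  [1,[0.226,0.503,0.01],0.075],
  [1,[0.226,0.503,0.01],0.075],
  [1,[0.226,0.503,-0.03],0.075],
  [1,[0.226,0.503,-0.07],0.075],
  [1,[0.226,0.503,-0.11],0.075],
  [1,[0.226,0.503,-0.13],0.075],
  [1,[0.226,0.503,-0.13],0.075],
  [1,[0.226,0.503,-0.13],0.075],
])

```text
clock: 28.48
tool_pos: [0.6224, 0.2557, 0.2336]
eef_rot: [-179.6, 0.1, 90.3]
contact_force: [-0.6, 0.1, 0.4]
opening: 0.0855
grip_force: 0.0
```

Run:
```python
from h import *
o=bot.get_obs(); im,w=snap("st4"); print(o["tool_pos"],o["eef_rot"])
# predicted top edge of frame R, drawn for brightness comparison along rows
im0,w0=load("st2")
g=cv2.cvtColor(im,cv2.COLOR_BGR2GRAY).astype(int)
for y in (.29,.27):
    a,b=proj(w,[(.57,y,.09),(.66,y,.09)]).round().astype(int); xs=np.linspace(0,1,46); 
    pts=proj(w,[(x,y,.09) for x in np.linspace(.57,.66,46)])
    print(y,[int(g[int(round(v)),int(round(u))]) for u,v in pts])
```

```text
[0.62238187 0.25565126 0.23361945] [-1.79631018e+02  1.24539202e-01  9.02899700e+01]
0.29 [95, 88, 105, 70, 67, 55, 59, 58, 58, 57, 61, 59, 59, 135, 110, 114, 105, 101, 101, 103, 107, 98, 105, 107, 104, 103, 105, 105, 100, 97, 103, 100, 105, 111, 114, 102, 62, 66, 58, 63, 65, 73, 68, 100, 101, 101]
0.27 [92, 83, 100, 75, 72, 68, 72, 69, 71, 71, 71, 71, 72, 94, 106, 111, 114, 102, 94, 105, 104, 105, 105, 102, 104, 105, 100, 98, 103, 103, 110, 110, 100, 98, 103, 99, 59, 63, 59, 64, 68, 66, 70, 154, 159, 160]
```

jog_arm([
  [1,[0.0015,0.001,-0.04],0],
  [1,[0.0015,0.001,-0.08],0],
  [1,[0.0015,0.001,-0.11],0],
  [1,[0.0015,0.001,-0.135],0],
  [1,[0.0015,0.001,-0.15],0],
  [1,[0.0015,0.001,-0.163],0],
  [1,[0.0015,0.001,-0.163],0],
  [0.9,[0.0025,0.001,-0.163],0],
  [0.8,[0.0035,0.001,-0.163],0],
  [0.7,[0.0045,0.001,-0.163],0],
  [0.6,[0.0045,0.001,-0.163],0],
  [0.5,[0.0045,0.001,-0.163],0],
  [0.4,[0.0045,0.001,-0.16],0],
  [0.32,[0.0045,0.001,-0.156],0],
  [0.25,[0.0045,0.001,-0.152],0],
  [0.19,[0.0045,0.001,-0.149],0],
  [0.19,[0.0045,0.001,-0.149],0],
  [0.19,[0.0045,0.001,-0.149],0],
], grip_force=20)

```text
clock: 30.03
tool_pos: [0.6265, 0.2569, 0.0878]
eef_rot: [-179.8, 0.0, 90.3]
contact_force: [-5.6, -0.5, 1.2]
opening: 0.0163
grip_force: 2.9
```

jog_arm([
  [0.18,[-0.003,0,-0.003],0],
  [0.1,[-0.005,0,-0.003],0],
  [0.05,[-0.006,0,-0.002],0],
  [0,[-0.007,0,0.0],0],
  [0,[-0.008,0,0.003],0],
  [0,[-0.009,0,0.007],0],
  [0,[-0.009,0,0.011],0],
  [0,[-0.009,0,0.016],0],
  [0,[-0.009,0,0.021],0],
  [0,[-0.009,0,0.021],0],
], grip_force=25)

```text
clock: 30.87
tool_pos: [0.6214, 0.2576, 0.1109]
eef_rot: [179.7, -0.1, 90.3]
contact_force: [5.1, -0.1, 6.1]
opening: 0.009
grip_force: 24.7
```

jog_arm([
  [0,[0.001,0,0.006],0],
  [0,[0.002,0,0.012],0],
  [0,[0.002,0,0.02],0],
  [0,[0.002,0,0.028],0],
  [0,[0.002,0,0.036],0],
  [0,[0.002,0,0.036],0],
  [0,[0.002,0,0.036],0],
  [0,[0.002,0,0.036],0],
], grip_force=35)

```text
clock: 31.53
tool_pos: [0.6207, 0.2571, 0.1445]
eef_rot: [-179.9, 0.0, 90.3]
contact_force: [0.4, -0.9, -0.8]
opening: 0.0074
grip_force: 34.1
```

Run:
```python
from h import *
o=bot.get_obs(); im,w=snap("g5"); print(o["tool_pos"],o["eef_rot"],o["contact_force"],o["opening"])
im2,w2=load("g2")
# frame +y end: brightness down a column through the frame in tool-aligned image, both grasps
for i in (im2,im):
    g=cv2.cvtColor(i,cv2.COLOR_BGR2GRAY).astype(int); print([int(x) for x in g[110:150:2,284]],[int(x) for x in g[200,262:306:2]])
d=cv2.absdiff(im2[110:360,255:312],im[110:360,255:312]).mean(); print(d)
```

```text
[0.62072055 0.25706282 0.14451532] [-1.79926433e+02  1.57113078e-02  9.02899868e+01] [ 0.44861127 -0.88753191 -0.7848501 ] 0.007390733639407236
[109, 81, 77, 83, 78, 71, 71, 74, 72, 87, 102, 102, 102, 118, 137, 147, 151, 151, 148, 149] [145, 145, 147, 146, 147, 107, 126, 136, 144, 146, 148, 151, 153, 156, 147, 135, 95, 70, 71, 69, 71, 72]
[74, 85, 92, 76, 77, 75, 75, 75, 97, 105, 105, 121, 139, 152, 159, 157, 158, 160, 154, 156] [81, 85, 82, 92, 88, 99, 132, 142, 151, 154, 155, 156, 161, 159, 151, 142, 100, 75, 78, 75, 76, 74]
10.649543859649123
```

Run:
```python
from h import *
im,w=load("c3"); a,b=world(w,[(130+.7*218,.7*167),(130+.7*221,.7*327)],[.124]*2); print(a,b,(a+b)/2,np.linalg.norm(b-a),np.degrees(np.arctan2(*(a-b)[:2])))
g=cv2.cvtColor(im,cv2.COLOR_BGR2GRAY); print(g[105:135,283].tolist(),g[215:240,284].tolist())
```

```text
[ 0.40243072 -0.18052288  0.124     ] [ 0.39591215 -0.30692949  0.124     ] [ 0.39917144 -0.24372619  0.124     ] 0.1265745753478113 2.9520290808051497
[99, 100, 101, 100, 97, 99, 97, 97, 112, 96, 99, 92, 88, 92, 101, 100, 102, 97, 110, 130, 150, 161, 161, 157, 157, 157, 160, 158, 163, 161] [241, 242, 241, 242, 243, 242, 242, 241, 243, 244, 246, 244, 247, 244, 234, 200, 202, 202, 205, 203, 201, 203, 204, 207, 207]
```

jog_arm([
  [0,[0,0,0.04],0],
  [0,[0,0,0.08],0],
  [0,[0,0,0.12],0],
  [0,[0,0,0.16],0],
  [0,[0,0,0.2],0],
  [0,[-0.02,-0.03,0.23],0],
  [0,[-0.19,-0.21,0.23],0],
  [0,[-0.19,-0.21,0.23],0],
  [0,[-0.19,-0.21,0.23],0],
  [0,[-0.19,-0.21,0.23],0],
  [0,[-0.19,-0.21,0.23],0],
  [0,[-0.19,-0.21,0.23],0],
  [0,[-0.19,-0.21,0.23],0],
  [0,[-0.15,-0.4,0.23],-0.07],
  [0,[-0.15,-0.4,0.23],-0.07],
  [0,[-0.15,-0.4,0.23],-0.07],
  [0,[-0.15,-0.4,0.23],-0.07],
  [0,[-0.15,-0.4,0.23],-0.07],
])

```text
clock: 33.08
tool_pos: [0.4718, -0.1461, 0.3743]
eef_rot: [-180.0, 0.1, 86.2]
contact_force: [0.0, 0.7, -0.6]
opening: 0.0076
grip_force: 34.4
```

jog_arm([
  [0,[0.041,-0.111,0],-0.005],
  [0,[0.041,-0.111,0],-0.005],
  [0,[0.041,-0.111,0],-0.005],
  [0,[0.041,-0.111,0],-0.005],
  [0,[0.041,-0.111,0],-0.005],
  [0,[0.041,-0.111,0],-0.005],
  [0,[0.041,-0.111,0],-0.005],
  [0,[0.041,-0.111,0],-0.005],
])

```text
clock: 33.75
tool_pos: [0.5121, -0.2523, 0.3751]
eef_rot: [-180.0, -0.0, 86.1]
contact_force: [0.3, 0.0, -1.0]
opening: 0.0074
grip_force: 34.5
```

jog_arm([
  [0,[0,-0.002,-0.04],0],
  [0,[0,-0.002,-0.08],0],
  [0,[0,-0.002,-0.12],0],
  [0,[0,-0.002,-0.15],0],
  [0,[0,-0.002,-0.17],0],
  [0,[0,-0.002,-0.185],0],
  [0,[0,-0.002,-0.195],0],
  [0,[0,-0.002,-0.205],0],
  [0,[0,-0.002,-0.215],0],
  [0,[0,-0.002,-0.223],0],
  [0,[0,-0.002,-0.23],0],
  [0,[0,-0.002,-0.236],0],
  [0,[0,-0.002,-0.24],0],
  [0,[0,-0.002,-0.24],0],
  [0,[0,-0.002,-0.24],0],
])

```text
clock: 35.0
tool_pos: [0.5122, -0.2557, 0.1345]
eef_rot: [-179.9, -0.0, 86.0]
contact_force: [-1.1, 0.2, -1.4]
opening: 0.0075
grip_force: 34.8
```

jog_arm([
  [0,[0,0,-0.005],0],
  [0,[0,0,-0.01],0],
  [0,[0,0,-0.015],0],
  [0,[0,0,-0.02],0],
  [0,[0,0,-0.024],0],
  [0,[0,0,-0.028],0],
  [0,[0,0,-0.028],0],
  [0,[0,0,-0.028],0],
])

```text
clock: 35.67
tool_pos: [0.5122, -0.2556, 0.1061]
eef_rot: [-179.9, -0.0, 86.0]
contact_force: [-2.5, 0.2, -2.1]
opening: 0.0072
grip_force: 34.8
```

jog_arm([
  [0,[0.0005,0,-0.002],0],
  [0,[0.0005,0,-0.004],0],
  [0,[0.0005,0,-0.006],0],
  [0,[0.0005,0,-0.006],0],
  [0,[0.0005,0,-0.006],0],
])

```text
clock: 36.08
tool_pos: [0.5122, -0.2559, 0.1012]
eef_rot: [-179.9, 0.0, 86.0]
contact_force: [-5.2, -0.2, 3.1]
opening: 0.0073
grip_force: 35.6
```

jog_arm([
  [0,[-0.001,0,-0.001],0],
  [0,[-0.001,0,-0.002],0],
  [0,[-0.001,0,-0.002],0],
])

```text
clock: 36.33
tool_pos: [0.5123, -0.256, 0.1011]
eef_rot: [179.9, 0.0, 86.0]
contact_force: [-6.3, 2.1, 13.2]
opening: 0.0075
grip_force: 37.2
```

jog_arm([
  [0.1,[0,0,0.002],0],
  [0.18,[0,0,0.002],0],
  [0.25,[0,0,0.002],0],
  [0.25,[0,0,0.002],0],
  [0.25,[0,0,0.002],0],
  [0.25,[0,0,0.01],0],
  [0.25,[0,0,0.02],0],
  [0.25,[0,0,0.04],0],
  [0.25,[0,0,0.07],0],
  [0.25,[0,0,0.11],0],
  [0.25,[0,0,0.15],0],
  [0.25,[0,0,0.19],0],
  [0.25,[0,0,0.23],0],
  [0.25,[0,0,0.275],0],
  [0.25,[0,0,0.275],0],
  [0.25,[0,0,0.275],0],
], grip_force=20)

```text
clock: 37.67
tool_pos: [0.5135, -0.2567, 0.379]
eef_rot: [179.5, 0.3, 86.0]
contact_force: [-1.1, -0.5, -0.3]
opening: 0.0216
grip_force: 0.0
```

Run:
```python
from h import *
o=bot.get_obs(); im,w=snap("c6"); print(o["tool_pos"],o["contact_force"])
t=bot.camera("top"); cv2.imwrite("top6.png",t)
```

```text
[ 0.51347522 -0.25666997  0.37901687] [-1.06221395 -0.51700053 -0.30667983]
```

jog_arm([
  [1,[-0.065,0.3,0],0],
  [1,[-0.065,0.3,0],0],
  [1,[-0.065,0.3,0],0],
  [1,[-0.065,0.3,0],0],
  [1,[-0.065,0.3,0],0],
  [1,[-0.065,0.3,0],0],
  [1,[-0.065,0.3,0],0],
  [1,[-0.065,0.3,0],0],
  [1,[-0.065,0.3,0],0],
  [1,[-0.065,0.3,0],0],
  [1,[-0.065,0.3,0],0],
  [1,[-0.065,0.3,0],0],
])

```text
clock: 38.77
tool_pos: [0.4471, 0.043, 0.3729]
eef_rot: [-179.9, 0.0, 85.9]
contact_force: [-0.4, -0.5, 0.0]
opening: 0.0857
grip_force: 0.0
```

Run:
```python
from h import *
o=bot.get_obs(); im,w=snap("bar1"); print(o["tool_pos"],o["eef_rot"])
hsv=cv2.cvtColor(im,cv2.COLOR_BGR2HSV); b,g,r=[im[...,i].astype(int) for i in range(3)]
# bar is bluish-white (b>=r) against beige (r>b)
m=((b-r>-4)&(g>95)).astype(np.uint8)
n,l,s,c=cv2.connectedComponentsWithStats(m)
for i in np.argsort(-s[1:,4])[:6]+1: print(s[i].tolist(),c[i].round(1), im[l==i].mean(0).round())
P=proj(w,[(.3305,.02,.024),(.5665,.02,.024),(.3305,-.01,.024),(.5665,-.01,.024)]); print(P.round(1).tolist())
```

```text
[0.44705242 0.04301047 0.37289261] [-1.79899098e+02  4.32291454e-02  8.59018957e+01]
[0, 98, 115, 204, 9845] [ 60.2 204.6] [150. 146. 148.]
[204, 176, 163, 28, 3219] [285.5 189.3] [202. 197. 200.]
[382, 155, 57, 64, 2408] [410.7 184.8] [193. 192. 195.]
[267, 0, 105, 54, 1302] [285.   27.5] [116. 114. 115.]
[230, 288, 61, 44, 753] [248.9 298.1] [111. 109. 110.]
[297, 288, 74, 28, 590] [345.6 295.3] [111. 108. 108.]
[[203.6, 186.5], [367.3, 174.9], [206.3, 206.6], [367.5, 195.3]]
```

Run:
```python
from h import *
im,w=load("bar1"); b,g,r=[im[...,i].astype(int) for i in range(3)]
m=((b-r>-4)&(g>95)).astype(np.uint8); n,l,s,c=cv2.connectedComponentsWithStats(m)
i=l[189,285]; ys,xs=np.where(l==i)
cols=range(212,362,10)
up=np.array([(u,ys[xs==u].min()-.5) for u in cols]); lo=np.array([(u,ys[xs==u].max()+.5) for u in cols])
U=world(w,up,np.full(len(up),.024)); L=world(w,lo,np.full(len(lo),.024))
pu=np.polyfit(U[:,0],U[:,1],1); pl=np.polyfit(L[:,0],L[:,1],1); print("edges",pu,pl,np.degrees(np.arctan(pu[0])))
for v in (184,190,195):
    x=xs[ys==v]; print(v,world(w,[(x.min()-.5,v),(x.max()+.5,v)],[.024]*2).round(4).tolist())
print(im[195:215,285].tolist())
# frames in the slots, view c6 : bright thin lines at z=.124
im,w=load("c6")
for nm,x in (("f0",-.057),("f3",.057)):
    for t in (-.03,.03):
        P=[(.4552+.9976*(x+d)+.0698*t,-.2492-.0698*(x+d)+.9976*t,.124) for d in np.arange(-.016,.017,.002)]
        uv=proj(w,P); print(nm,t,[int(im[int(round(v)),int(round(u))].mean()) for u,v in uv])
```

```text
edges [-0.02030999  0.03110548] [-0.01871924  0.00124746] -1.163516668432017
184 [[0.3337, 0.0235, 0.024], [0.5637, 0.0069, 0.024]]
190 [[0.3311, 0.0149, 0.024], [0.5636, -0.0019, 0.024]]
195 [[0.3316, 0.0074, 0.024], [0.5635, -0.0093, 0.024]]
[[208, 202, 206], [207, 202, 205], [210, 206, 209], [209, 204, 206], [179, 175, 179], [136, 143, 152], [151, 163, 176], [149, 162, 175], [150, 162, 175], [148, 161, 174], [149, 162, 176], [150, 165, 178], [149, 164, 177], [154, 165, 180], [157, 169, 183], [152, 167, 179], [155, 167, 179], [154, 165, 177], [149, 164, 175], [152, 166, 179]]
f0 -0.03 [129, 131, 132, 106, 98, 95, 127, 217, 223, 223, 135, 99, 101, 100, 100, 100, 106]
f0 0.03 [64, 59, 58, 62, 66, 66, 106, 219, 223, 227, 130, 99, 108, 132, 131, 114, 111]
f3 -0.03 [97, 97, 98, 99, 98, 193, 228, 227, 194, 112, 100, 99, 101, 101, 99, 101, 103]
f3 0.03 [190, 192, 193, 195, 178, 132, 139, 142, 125, 115, 113, 113, 117, 192, 191, 193, 193]
```

The bar is where I first measured it: centre (0.448, 0.007), yaw −1.1°, width 29 mm and length 232 mm. Both frames read upright in slots 0 and 3. Now turning to grasp the bar across its width, a little toward the robot to stay clear of the microscope.

jog_arm([
  [1,[-0.019,-0.035,0],0.12],
  [1,[-0.019,-0.035,0],0.24],
  [1,[-0.019,-0.035,0],0.36],
  [1,[-0.019,-0.035,0],0.48],
  [1,[-0.019,-0.035,0],0.6],
  [1,[-0.019,-0.035,0],0.72],
  [1,[-0.019,-0.035,0],0.84],
  [1,[-0.019,-0.035,0],0.96],
  [1,[-0.019,-0.035,0],1.08],
  [1,[-0.019,-0.035,0],1.2],
  [1,[-0.019,-0.035,0],1.32],
  [1,[-0.019,-0.035,0],1.44],
  [1,[-0.019,-0.035,0],1.56],
  [1,[-0.019,-0.035,0],1.623],
  [1,[-0.019,-0.035,0],1.623],
  [1,[-0.019,-0.035,0],1.623],
  [1,[-0.019,-0.035,0],1.623],
])

```text
clock: 40.23
tool_pos: [0.4281, 0.0085, 0.3737]
eef_rot: [-180.0, -0.0, 178.8]
contact_force: [-0.7, 0.5, -0.4]
opening: 0.0856
grip_force: 0.0
```

jog_arm([
  [1,[0,0,-0.04],0],
  [1,[0,0,-0.08],0],
  [1,[0,0,-0.12],0],
  [1,[0,0,-0.16],0],
  [1,[0,0,-0.2],0],
  [1,[0,0,-0.24],0],
  [1,[0,0,-0.27],0],
  [1,[0,0,-0.29],0],
  [1,[0,0,-0.3],0],
  [1,[0,0,-0.3],0],
  [1,[0,0,-0.3],0],
  [1,[0,0,-0.3],0],
])

```text
clock: 41.23
tool_pos: [0.429, 0.009, 0.0745]
eef_rot: [-180.0, 0.1, 178.9]
contact_force: [0.3, -0.1, -0.1]
opening: 0.0854
grip_force: 0.0
```

jog_arm([
  [1,[-0.001,-0.001,-0.02],0],
  [1,[-0.001,-0.001,-0.04],0],
  [1,[-0.001,-0.001,-0.055],0],
  [1,[-0.001,-0.001,-0.066],0],
  [1,[-0.001,-0.001,-0.066],0],
  [0.6,[-0.001,-0.001,-0.066],0],
  [0.3,[-0.001,-0.001,-0.066],0],
  [0.2,[-0.001,-0.001,-0.066],0],
  [0.2,[-0.001,-0.001,-0.066],0],
  [0.2,[-0.001,-0.001,-0.066],0],
  [0.2,[-0.001,-0.001,-0.066],0],
  [0.2,[-0.001,-0.001,-0.066],0],
], grip_force=70)

```text
clock: 42.23
tool_pos: [0.4278, 0.008, 0.0089]
eef_rot: [-180.0, 0.1, 179.0]
contact_force: [-1.9, -0.8, 9.3]
opening: 0.0287
grip_force: 69.1
```

jog_arm([
  [0.2,[0,0,0.015],0],
  [0.2,[0,0,0.03],0],
  [0.2,[-0.008,-0.02,0.035],0],
  [0.2,[-0.012,-0.05,0.035],0],
  [0.2,[-0.012,-0.08,0.035],0],
  [0.2,[-0.012,-0.1,0.04],0],
  [0.2,[-0.012,-0.1,0.08],0],
  [0.2,[-0.012,-0.1,0.12],0],
  [0.2,[-0.012,-0.1,0.16],0],
  [0.2,[-0.01,-0.1,0.2],0],
  [0.2,[-0.008,-0.1,0.24],0],
  [0.2,[0,-0.13,0.26],0],
  [0.2,[0.0077,-0.2558,0.26],-0.052],
  [0.2,[0.0077,-0.2558,0.26],-0.052],
  [0.2,[0.0077,-0.2558,0.26],-0.052],
  [0.2,[0.0077,-0.2558,0.26],-0.052],
  [0.2,[0.0077,-0.2558,0.26],-0.052],
  [0.2,[0.0077,-0.2558,0.26],-0.052],
  [0.2,[0.0077,-0.2558,0.26],-0.052],
  [0.2,[0.0077,-0.2558,0.26],-0.052],
])

```text
clock: 43.9
tool_pos: [0.4342, -0.2461, 0.2676]
eef_rot: [179.9, -0.0, 176.1]
contact_force: [-0.5, 0.5, -1.5]
opening: 0.0282
grip_force: 70.8
```

Run:
```python
from h import *
for _ in range(3):
    o=bot.get_obs(); im,w=snap("bar2"); print(o["tool_pos"].round(4),o["eef_rot"].round(2),o["contact_force"].round(1),o["opening"])
m=bot.camera("top"); p=pose("top"); cv2.imwrite("top7.png",m)
b,g,r=[im[...,i].astype(int) for i in range(3)]
print(im.mean())
# bar underside end nearest robot seen by wrist cam: bright columns along the predicted bar axis
R3=R.from_euler("z",np.radians(o["eef_rot"][2]-180)).as_matrix()
z=o["tool_pos"][2]-.0089+.024
P=[o["tool_pos"]*[1,1,0]+[0,0,z]+R3@np.array([d,0,0]) for d in np.arange(-.13,-.06,.002)]
print([int(im[int(round(v)),int(round(u))].mean()) if 0<=v<420 and 0<=u<560 else -1 for u,v in proj(w,P)])
```

```text
[ 0.4342 -0.2461  0.2676] [ 1.7995e+02 -5.0000e-02  1.7609e+02] [-0.5  0.5 -1.5] 0.02824006725647363
[ 0.4344 -0.2462  0.2677] [ 1.7997e+02 -2.0000e-02  1.7610e+02] [ 0.3  0.3 -2.6] 0.028327781364761273
[ 0.4346 -0.2463  0.2678] [ 1.7998e+02 -1.0000e-02  1.7610e+02] [-0.1  0.5 -2.6] 0.02797844159505701
95.87930130385487
[-1, -1, -1, -1, -1, -1, -1, -1, -1, -1, -1, -1, -1, -1, 30, 37, 43, 158, 182, 185, 187, 186, 188, 186, 188, 189, 190, 186, 189, 190, 188, 190, 192, 191, 189]
```

jog_arm([
  [0.2,[0,-0.0015,-0.03],0],
  [0.2,[0,-0.0015,-0.06],0],
  [0.2,[0,-0.0015,-0.08],0],
  [0.2,[0,-0.0015,-0.095],0],
  [0.2,[0,-0.0015,-0.103],0],
  [0.2,[0,-0.0015,-0.108],0],
  [0.2,[0,-0.0015,-0.113],0],
  [0.2,[0,-0.0015,-0.118],0],
  [0.2,[0,-0.0015,-0.122],0],
  [0.2,[0,-0.0015,-0.122],0],
  [0.2,[0,-0.0015,-0.122],0],
])

```text
clock: 45.02
tool_pos: [0.4348, -0.249, 0.1459]
eef_rot: [180.0, 0.0, 176.0]
contact_force: [1.0, 0.8, -4.3]
opening: 0.028
grip_force: 70.7
```

jog_arm([
  [0.2,[0,0,-0.003],0],
  [0.2,[0,0,-0.006],0],
  [0.2,[0,0,-0.008],0],
  [0.2,[0,0,-0.0095],0],
  [0.2,[0,0,-0.0095],0],
  [0.2,[0,0,-0.0095],0],
])

```text
clock: 45.52
tool_pos: [0.4346, -0.249, 0.1361]
eef_rot: [180.0, -0.0, 176.0]
contact_force: [0.4, 0.9, -3.1]
opening: 0.0284
grip_force: 70.9
```

jog_arm([
  [0.2,[0,0,-0.0015],0],
  [0.2,[0,0,-0.003],0],
  [0.2,[0,0,-0.003],0],
  [0.2,[0,0,-0.003],0],
])

```text
clock: 45.85
tool_pos: [0.4347, -0.2491, 0.1359]
eef_rot: [-180.0, 0.1, 176.0]
contact_force: [-3.7, 4.6, 18.5]
opening: 0.0283
grip_force: 73.4
```

jog_arm([
  [0.35,[0,0,0.002],0],
  [0.45,[0,0,0.002],0],
  [0.55,[0,0,0.002],0],
  [0.55,[0,0,0.002],0],
  [0.55,[0,0,0.002],0],
  [0.55,[0,0,0.015],0],
  [0.55,[0,0,0.035],0],
  [0.55,[0,0,0.07],0],
  [0.55,[0,0,0.11],0],
  [0.55,[0,0,0.15],0],
  [0.55,[0,0,0.19],0],
  [0.55,[0,0,0.23],0],
  [0.55,[0,0,0.24],0],
  [0.55,[0,0,0.24],0],
], grip_force=20)

```text
clock: 47.02
tool_pos: [0.4365, -0.2506, 0.3774]
eef_rot: [-179.7, 0.4, 176.0]
contact_force: [0.7, 0.5, -0.1]
opening: 0.047
grip_force: 0.0
```

Run:
```python
from h import *
o=bot.get_obs(); im,w=snap("bar3"); print(o["tool_pos"].round(4),o["eef_rot"].round(2))
# bar: threshold and measure edges at z=.151
b,g,r=[im[...,i].astype(int) for i in range(3)]
C=np.array([.4552,-.2492]);cx=np.array([.9976,-.0698]);cy=np.array([.0698,.9976])
for x in (-.11,-.09,-.03,.03,.09):
    P=[np.r_[C+cx*x+cy*t,.151] for t in np.arange(-.03,.031,.003)]
    print(x,[int(im[int(round(v)),int(round(u))].mean()) if 0<=v<420 and 0<=u<560 else -1 for u,v in proj(w,P)])
k=C+cx*.115-.08*cy; print("knob expected ~",k)
```

```text
[ 0.4365 -0.2506  0.3774] [-179.72    0.44  176.  ]
-0.11 [145, 140, 142, 141, 139, 133, 195, 193, 196, 192, 189, 189, 187, 190, 164, 132, 135, 139, 139, 138, 144]
-0.09 [115, 115, 117, 118, 116, 122, 194, 193, 194, 193, 186, 189, 189, 191, 159, 73, 73, 75, 73, 72, 70]
-0.03 [117, 152, 148, 154, 153, 142, 191, 191, 191, 194, 186, 192, 183, 185, 174, 92, 92, 128, 144, 137, 127]
0.03 [82, 107, 106, 92, 106, 111, 186, 176, 173, 184, 135, 111, 105, 106, 101, 81, 86, 97, 105, 95, 95]
0.09 [145, 121, 56, 53, 56, 122, 174, 169, 169, 174, 172, 171, 173, 168, 160, 68, 68, 53, 55, 63, 144]
knob expected ~ [ 0.56434  -0.337035]
```

jog_arm([
  [0.6,[0.1235,-0.0874,0],-0.12],
  [0.6,[0.1235,-0.0874,0],-0.24],
  [0.6,[0.1235,-0.0874,0],-0.36],
  [0.6,[0.1235,-0.0874,0],-0.48],
  [0.6,[0.1235,-0.0874,0],-0.6],
  [0.6,[0.1235,-0.0874,0],-0.72],
  [0.6,[0.1235,-0.0874,0],-0.84],
  [0.6,[0.1235,-0.0874,0],-0.96],
  [0.6,[0.1235,-0.0874,0],-1.08],
  [0.6,[0.1235,-0.0874,0],-1.2],
  [0.6,[0.1235,-0.0874,0],-1.32],
  [0.6,[0.1235,-0.0874,0],-1.44],
  [0.6,[0.1235,-0.0874,0],-1.571],
  [0.6,[0.1235,-0.0874,0],-1.571],
  [0.6,[0.1235,-0.0874,0],-1.571],
  [0.6,[0.1235,-0.0874,0],-1.571],
])

```text
clock: 48.4
tool_pos: [0.5577, -0.3363, 0.3713]
eef_rot: [-179.8, -0.1, 86.2]
contact_force: [-0.3, -0.4, -1.0]
opening: 0.0517
grip_force: 0.0
```

Run:
```python
from h import *
im,w=load("bar3"); m,Rc,o=w
# dark knob blob near expected projection
for nm in ("bar3","c6"):
    im,w=load(nm); g=cv2.cvtColor(im,cv2.COLOR_BGR2GRAY)
    u,v=proj(w,[(.5600,-.3385,.185)])[0]; print(nm,u,v)
    if 20<u<540 and 20<v<400:
        u0,v0=int(u)-20,int(v)-20; c=(g[v0:v0+40,u0:u0+40]<50).astype(np.uint8); n,l,s,cc=cv2.connectedComponentsWithStats(c)
        for i in range(1,n):
            if s[i,4]>20: print(s[i].tolist(),cc[i]+[u0,v0],world(w,[cc[i]+[u0,v0]],[.183])[0])
o=bot.get_obs(); print(o["tool_pos"],o["eef_rot"])
```

```text
bar3 210.5411212814187 301.12228715480126
[0, 0, 40, 40, 1266] [209.63981043 301.77962085] [ 0.56187412 -0.34015391  0.183     ]
c6 330.5137320775812 258.69430743338893
[17, 18, 19, 22, 189] [335.8994709  268.69312169] [ 0.56561134 -0.3513295   0.183     ]
[0, 26, 7, 14, 58] [312.67241379 272.15517241] [ 0.5407164  -0.35346319  0.183     ]
[ 0.55772121 -0.3362914   0.37131936] [-1.79837398e+02 -9.43493107e-02  8.61576698e+01]
```

jog_arm([
  [0.7,[0.004,-0.0035,-0.04],0],
  [0.7,[0.004,-0.0035,-0.08],0],
  [0.7,[0.004,-0.0035,-0.12],0],
  [0.7,[0.004,-0.0035,-0.15],0],
  [0.7,[0.004,-0.0035,-0.17],0],
  [0.7,[0.004,-0.0035,-0.185],0],
  [0.7,[0.004,-0.0035,-0.196],0],
  [0.7,[0.004,-0.0035,-0.196],0],
  [0.4,[0.004,-0.0035,-0.196],0],
  [0.1,[0.004,-0.0035,-0.196],0],
  [0.1,[0.004,-0.0035,-0.196],0],
  [0.1,[0.004,-0.0035,-0.196],0],
  [0.1,[0.004,-0.0035,-0.196],0],
  [0.1,[0.004,-0.0035,-0.196],0],
  [0.1,[0.004,-0.0035,-0.196],0],
], grip_force=30)

```text
clock: 49.65
tool_pos: [0.5619, -0.3404, 0.179]
eef_rot: [180.0, 0.1, 86.0]
contact_force: [-2.9, 0.1, 6.1]
opening: 0.0128
grip_force: 29.6
```

jog_arm([
  [0.1,[0.0022,0.0081,0],0],
  [0.1,[0.0019,0.0195,0],0],
  [0.1,[0.0005,0.0309,0],0],
  [0.1,[-0.002,0.042,0],0],
  [0.1,[-0.0056,0.0529,0],0],
  [0.1,[-0.0103,0.0633,0],0],
  [0.1,[-0.0159,0.0733,0],0],
  [0.1,[-0.0226,0.0826,0],0],
  [0.1,[-0.0302,0.0912,0],0],
  [0.1,[-0.0385,0.099,0],0],
  [0.1,[-0.0477,0.1059,0],0],
  [0.1,[-0.0574,0.1119,0],0],
  [0.1,[-0.0677,0.1169,0],0],
  [0.1,[-0.0785,0.1208,0],0],
  [0.1,[-0.0895,0.1236,0],0],
  [0.1,[-0.0895,0.1236,0],0],
])

```text
clock: 50.98
tool_pos: [0.4731, -0.2017, 0.178]
eef_rot: [179.9, -1.4, 85.9]
contact_force: [8.0, 36.8, 15.1]
opening: 0.0089
grip_force: 23.6
```

jog_arm([
  [0.3,[0,0,0],0],
  [0.5,[0,0,0],0],
  [0.7,[0,0,0],0],
  [0.7,[0,0,0.03],0],
  [0.7,[0,0,0.06],0],
  [0.7,[0,0,0.1],0],
  [0.7,[0,-0.04,0.14],0],
  [0.7,[0,-0.05,0.18],0],
  [0.7,[0,-0.05,0.2],0],
  [0.7,[0,-0.05,0.2],0],
  [0.7,[0,-0.05,0.2],0],
])

```text
clock: 51.9
tool_pos: [0.4732, -0.2679, 0.3791]
eef_rot: [179.8, 0.1, 85.9]
contact_force: [-0.2, -0.1, -0.7]
opening: 0.0593
grip_force: 0.0
```

Run:
```python
from h import *
o=bot.get_obs(); im,w=snap("k1"); print(o["tool_pos"].round(4),o["eef_rot"].round(2),o["contact_force"].round(1))
cv2.imwrite("pics/k1.png",cv2.resize(im[:300,80:480],(800,600),interpolation=cv2.INTER_CUBIC))
```

```text
[ 0.4732 -0.2679  0.3791] [1.7979e+02 1.3000e-01 8.5880e+01] [-0.2 -0.1 -0.7]
```

View pics/k1.png

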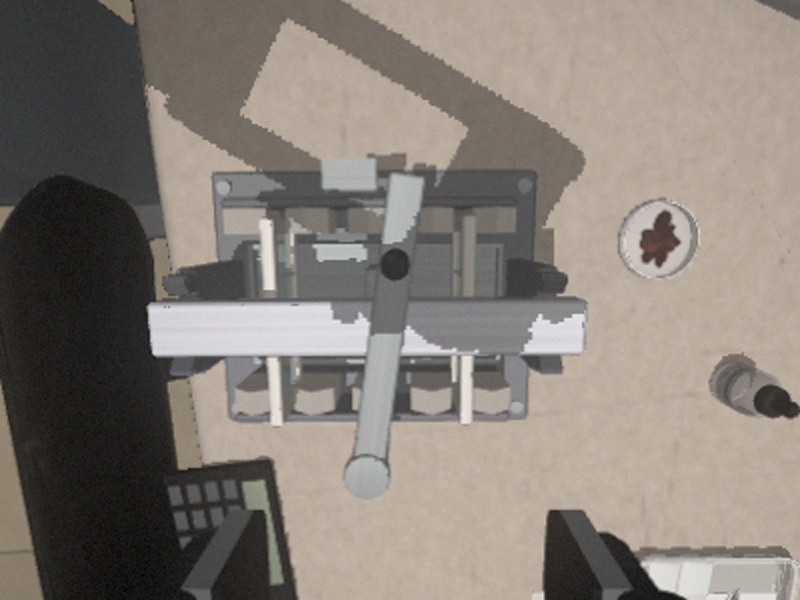

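The bar is seated in both notches, (148–585, 300–355). Both frames are upright, and the latch is nearly closed. The knob is at (395,263), the arm tip at (405,175), and the catch is just left of it at (348,174). The knob slipped at the pad edge, so I'll measure it and regrip.

Run:
```python
from h import *
im,w=load("k1"); P=lambda u,v:[(u/2+80,v/2)]
k=world(w,P(395,262),[.198])[0]; pv=world(w,P(367,476),[.166])[0]; tip=world(w,P(405,176),[.164])[0]; ca=world(w,P(348,160),[.17])[0]
print(k,pv,tip,ca); v=(k-pv)[:2]; print(np.linalg.norm(v),np.arctan2(v[0],v[1])); v=(tip-pv)[:2]; print(np.linalg.norm(v),np.arctan2(v[0],v[1]))
```

```text
[ 0.47333958 -0.21439269  0.198     ] [ 0.4490152  -0.32787261  0.166     ] [ 0.48088103 -0.17499086  0.164     ] [ 0.4541429  -0.16614251  0.17      ]
0.11605760664787917 0.21115450909470018
0.1561674202145042 0.20549238093410568
```

jog_arm([
  [0.7,[0,0.0535,-0.03],0],
  [0.7,[0,0.0535,-0.07],0],
  [0.7,[0,0.0535,-0.11],0],
  [0.7,[0,0.0535,-0.15],0],
  [0.7,[0,0.0535,-0.175],0],
  [0.7,[0,0.0535,-0.19],0],
  [0.7,[0,0.0535,-0.203],0],
  [0.7,[0,0.0535,-0.203],0],
  [0.4,[0,0.0535,-0.203],0],
  [0.1,[0,0.0535,-0.203],0],
  [0.1,[0,0.0535,-0.203],0],
  [0.1,[0,0.0535,-0.203],0],
  [0.1,[0,0.0535,-0.203],0],
  [0.1,[0,0.0535,-0.203],0],
], grip_force=30)

```text
clock: 53.12
tool_pos: [0.4733, -0.2133, 0.1753]
eef_rot: [179.9, 0.0, 86.0]
contact_force: [-1.1, 0.8, 3.1]
opening: 0.0126
grip_force: 29.4
```

jog_arm([
  [0.1,[-0.004,0.0004,0],0],
  [0.1,[-0.008,0.0008,0],0],
  [0.1,[-0.011,0.001,0],0],
  [0.1,[-0.014,0.001,0],0],
  [0.1,[-0.016,0.001,0],0],
  [0.1,[-0.018,0.001,0],0],
  [0.1,[-0.018,0.001,0],0],
  [0.1,[-0.018,0.001,0],0],
])

```text
clock: 53.78
tool_pos: [0.4559, -0.2112, 0.1752]
eef_rot: [179.8, -0.1, 86.0]
contact_force: [3.2, 4.6, 5.2]
opening: 0.0127
grip_force: 29.8
```

jog_arm([
  [0.1,[-0.003,0,0],0],
  [0.1,[-0.006,0,0],0],
  [0.1,[-0.008,0,0],0],
  [0.1,[-0.008,0,0],0],
  [0.1,[-0.008,0,0],0],
])

```text
clock: 54.2
tool_pos: [0.4556, -0.2113, 0.1755]
eef_rot: [179.0, -0.1, 85.9]
contact_force: [23.1, 8.1, -7.5]
opening: 0.0127
grip_force: 29.6
```

jog_arm([
  [0.1,[0.004,0,0],0],
  [0.1,[0.008,-0.001,0],0],
  [0.3,[0.008,-0.001,0],0],
  [0.5,[0.008,-0.001,0],0],
  [0.5,[0.008,-0.001,0],0],
  [0.5,[0.008,-0.001,0.03],0],
  [0.5,[0.008,-0.001,0.07],0],
  [0.5,[0.008,-0.03,0.11],0],
  [0.7,[0.008,-0.05,0.15],0],
  [0.7,[0.02,-0.05,0.19],0],
  [0.7,[0.025,-0.054,0.203],0],
  [0.7,[0.025,-0.054,0.203],0],
  [0.7,[0.025,-0.054,0.203],0],
])

```text
clock: 55.28
tool_pos: [0.4716, -0.2668, 0.3782]
eef_rot: [179.9, 0.1, 85.9]
contact_force: [0.1, 1.1, -0.4]
opening: 0.0594
grip_force: 0.0
```

Run:
```python
from h import *
o=bot.get_obs(); im,w=snap("k2"); print(o["tool_pos"].round(4),o["contact_force"].round(1))
g=cv2.cvtColor(im,cv2.COLOR_BGR2GRAY)
pv=np.array([.449,-.3279])
for zz,r in ((.198,.115),(.164,.145),(.164,.095)):
    P=[(pv[0]+r*np.sin(a),pv[1]+r*np.cos(a),zz) for a in np.arange(-.1,.3,.02)]
    print(r,[int(g[int(round(v)),int(round(u))]) for u,v in proj(w,P)])
C=np.array([.4552,-.2492]);cx=np.array([.9976,-.0698]);cy=np.array([.0698,.9976])
for x in (-.09,.09):
    print("bar",x,[int(g[int(round(v)),int(round(u))]) for u,v in proj(w,[np.r_[C+cx*x+cy*t,.151] for t in np.arange(-.03,.031,.003)])])
for y in (-.04,.04):
    print("fr",y,[int(g[int(round(v)),int(round(u))]) for u,v in proj(w,[np.r_[C+cx*x+cy*y,.124] for x in np.arange(-.075,.076,.004)])])
```

```text
[ 0.4716 -0.2668  0.3782] [ 0.1  1.1 -0.4]
0.115 [108, 107, 107, 107, 107, 107, 50, 49, 49, 50, 50, 49, 105, 102, 107, 106, 110, 109, 110, 109]
0.145 [78, 81, 80, 83, 76, 74, 175, 185, 181, 183, 182, 159, 79, 78, 95, 120, 119, 129, 128, 72]
0.095 [118, 119, 115, 96, 98, 111, 108, 108, 111, 108, 110, 108, 106, 98, 93, 115, 120, 120, 118, 129]
bar -0.09 [180, 179, 133, 70, 68, 109, 216, 216, 216, 218, 209, 214, 215, 215, 206, 92, 77, 67, 66, 69, 77]
bar 0.09 [175, 181, 158, 73, 69, 157, 223, 218, 213, 222, 220, 221, 210, 205, 133, 93, 84, 65, 67, 64, 78]
fr -0.04 [142, 111, 126, 164, 211, 228, 103, 102, 155, 134, 109, 142, 170, 171, 94, 83, 169, 175, 180, 173, 167, 124, 102, 88, 89, 171, 174, 138, 136, 172, 169, 97, 173, 222, 164, 174, 134, 135]
fr 0.04 [90, 82, 106, 105, 204, 220, 112, 131, 136, 105, 108, 106, 188, 187, 190, 190, 104, 48, 51, 46, 103, 110, 107, 110, 109, 108, 108, 109, 110, 110, 101, 120, 128, 139, 112, 110, 110, 108]
```

The latch is at 0 within measurement (centre 0.07 rad in the world, the same as the carrier's +y), and the bar and frames are in place. Handing in.

```bash
python3 -c "
from plant import bot
print(bot.job_done())"
```

```text
the job is handed in; nothing more can be done
None
```

I packed both frames and handed the job in: the pan is seated tab up, the frames stand upright in slots 0 and 3, the bar lies in its two notches, and the latch arm is closed in its catch over the bar. On the first try the fingers slid up the first frame instead of lifting it, and the latch knob slipped from the grip once while closing; both regrips worked.

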